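# Sort clamps, planes and gouge into the luthier's trays

### The job

Tidy the violin maker's bench by kind: stand both wooden spool clamps upright in the square tray, set both brass finger planes sole-down in the round dish, and lay the palm gouge lengthwise in the long narrow tray, each thing well inside and resting on the tray's floor, not on a rim or on another thing. Leave the glue jar and the wax tin standing where they are.

Things in the scene. Friction and masses are not known exactly. Their poses are not given: they have to be found in the camera images.
- spool_clamp_a: One of two equal violin maker's spool clamps: two pale wooden discs 38 mm across and 16 mm thick on a steel bolt, one above the other with a 20 mm gap, a 22 x 5 mm wing nut on top. Stands upright, 61 mm tall over all; upper disc from 36 to 52 mm, can be gripped across any diameter. Origin: centre of the underside; z is up along the bolt.
- spool_clamp_b: The other of two equal violin maker's spool clamps: two pale wooden discs 38 mm across and 16 mm thick on a steel bolt, one above the other with a 20 mm gap, a 22 x 5 mm wing nut on top. Stands upright, 61 mm tall over all; upper disc from 36 to 52 mm, can be gripped across any diameter. Origin: centre of the underside; z is up along the bolt.
- plane_large: The larger brass finger plane (small hand plane), standing sole-down: oval sole 54 mm long (x) and 30 mm wide (y), straight upright sides 20 mm high; a steel iron leans out of its top up to about 31 mm above the sole. Grip across its width (y). Origin: centre of the sole; x along its length, z up. Its centre of mass is near its middle.
- plane_small: The smaller brass finger plane (small hand plane), standing sole-down: oval sole 42 mm long (x) and 24 mm wide (y), straight upright sides 20 mm high; a steel iron leans out of its top up to about 31 mm above the sole. Grip across its width (y). Origin: centre of the sole; x along its length, z up. Its centre of mass is near its middle.
- palm_gouge: Short carving gouge lying on the bench, 124 mm long along x: dark wooden eight-sided handle 26 mm wide (y) and 24 mm high from x = -62 to +12 mm, then brass ferrule and narrow steel blade to x = +62 mm. Grip the handle across y about 20 mm behind the origin, where its weight is. Origin: middle of its length, at the underside; z is up.
- square_tray: Square plywood tray fixed to the bench, for the spool clamps: outside 130 x 130 mm, 18 mm high, walls and floor 5 mm thick, so inside 120 x 120 mm. Origin: centre of its underside; x and y along its sides; its floor is 5 mm above the origin.
- round_dish: Round turned wooden dish fixed to the bench, for the finger planes: 160 mm across, 18 mm high, inside radius about 73 mm at the floor, floor 5 mm above the origin. Origin: centre of its underside. It has room for both planes one behind the other across the dish.
- long_tray: Long narrow plywood tray fixed to the bench, for the gouge: outside 170 mm along its x by 66 mm along its y, 18 mm high, walls and floor 5 mm thick, so inside 160 x 56 mm. Origin: centre of its underside; floor 5 mm above it. The gouge may point either way along it.
- glue_jar: Amber glass jar with white cap, 46 mm across, 62 mm tall, loose, standing among the things; to be left alone. Origin: centre of its underside.
- wax_tin: Flat round aluminium tin, 64 mm across, 26 mm tall, loose, lying among the things; to be left alone. Origin: centre of its underside.
Not all that is in view belongs to the job. What is shaped like the spool_clamp_b but green, red or turquoise is not meant.

How it is judged:
By the outcome, as a careful person would: the job done as asked, in the order asked, and still so for the second after the job is handed in, with the robot touching nothing.
It also fails if it takes over 120 s, if anything falls off the work surface, if the arm or the gripper's body presses on something with over 40 N, if the wrist force passes 120 N, or if a joint passes its speed limit or range.

### The arm

A 6-joint arm with a two-finger parallel gripper is mounted at the origin on the work surface. World frame = base frame: x ahead of the robot, y to its left, z up, the work surface at z = 0. Lengths are in mm, angles in rad, forces in N, time in s.
With the tool pointing down it reaches from about 350 to 775 mm from the base axis. Payload 7.3 kg.
Tool frame: the origin (TCP) lies midway between the tips of the shut fingers; the grasp point (between the pads) lies 19 mm behind it; x points along the fingers, y is the direction in which the jaws open and shut, and the axes are right-handed (so a half turn about x gives the same grasp; the last joint's range is limited). The gripper opens to 92 mm and grips with 3 to 60 N. Pads are 19 mm wide; open, the fingers measure 130 mm over their backs; the gripper's body (75 mm by 190 mm) begins 47 mm behind the grasp point.
Start: joints at [1.038, 0.342, 1.524, -0, 1.275, -0.146], TCP at [198.033, 486.242, 192.141] pointing down, gripper open.
Joint ranges: [-2.53, 2.53], [-0.77, 2.02], [0.04, 2.7], [-1, 4.14], [0.28, 2.66], [-3.11, 3.11]. Speed limits (rad/s): [2.57, 2.57, 3.14, 3.14, 3.14, 3.14].

### API

Orientations are given as [roll, pitch, yaw] about the fixed x, y, z axes, in that order (R = Rz(yaw) Ry(pitch) Rx(roll)).
In Python, from plant import bot gives the robot as it stands. The module is installed in compiled form; this text tells all that it offers.
- The arm moves only by the shell command python3 -m handwheel 'ROWS' [OPENING]. ROWS is JSON, a list that holds one entry, the list of rows, each a list of 4 numbers: the shift along the tool's x, y, z in cm, then the turn about the tool's x in rad. A call has 1 to 8 rows; each row shifts and turns the commanded pose from where the row before left it, along the tool's axes as they then stand; what a row does not reach is not made up. A row lasts 1/12 s, in which the tool goes at most 41.7 mm and 7.16 degrees, less where a joint would pass 70% of its speed; a pose out of reach is approached as far as the arm can. A call is refused whole if a number of a shift passes 4.17 or a number of a turn 0.125, either way. A call with a gripper value outside its range is refused whole. OPENING is the opening, from 0 (shut) to 1 (fully open), set as the call begins (- or left out, the last holds). The fingers move at their own pace and stop on an object; the grip force is fixed at half the most. Time passes only in rows, so rows that do not move let the fingers close. It gives the time, the measured TCP pose, the force and the opening at its end, in the units of the state.
- bot.get_obs(): the state, without advancing time (a new reading comes with each control period).
- bot.capture(name): name is "side" or "top" or "wrist"; returns (picture, depth): 384x512x3 uint8, red, green, blue; 384x512 float32, mm along the optical axis (not along the pixel's ray), 0 where there is no reading.
- bot.camera_model(name): a dict with "fx", "fy", "cx", "cy" (pixels), "position" and "rotation" of the camera in the world. Camera axes: x right, y down, z forward; pixel columns grow to the right and rows downward; lengths in mm; the calibration is good to about 2 mm. A picture is of the moment at which its call begins: read the wrist's pose just before it. camera_model takes no time and is no camera call; for the wrist camera it gives the pose at the moment of the call.
- bot.close_job(): hands the job in, once; it reports no verdict.
Trained networks look in the newest picture that a camera, given by its name, has taken for a name from the list of things; names that differ only in an ending like _2 or _b are one class to them, and where a whole thing is asked for, a point or a joint stands for the part that bears it (a point fixed in the world has none). Each returns a list of dicts, best first, with "conf" (0 to 1); they miss things now and then, are a little off and sometimes report something else, mostly with a low value. They report only what shows in the picture. A call takes as long as a camera call. They do not tell look-alikes from the thing itself.
- bot.find_in(camera, label): "bbox" ([left, top, width, height] in pixels, round what is visible of it).
- bot.spot_point(camera, label): "point" ([column, row] in pixels: a listed point, or the origin of a listed thing).
The state is a dict: "time": time; "joint_positions": joint angles; "dq": joint speeds; "tau": joint torques, N m; "tool_pos": TCP position; "tcp_rot": TCP orientation; "contact_force": force on the tool from outside, world axes, zero at the start; "moment": the same for the moment, N m; "grip_width": finger opening in mm.
Only numpy, scipy, OpenCV 4.12 (cv2) and the standard library are available. Lean on these libraries where they do the work, as an engineer would, in place of code of your own. Each camera call takes 0.05 s, during which the arm holds its last target.

## Working session

There is one attempt and no reset: what is moved stays moved. The work goes in short steps, Python scripts to look and compute and a shell command to move; the robot and the scene stay as the last step left them, time stands still between calls to the robot, and variables do not carry over. Pictures are saved under pics/ and viewed, and the job is handed in when it is done.

```bash
ls; mkdir -p pics
python3 - <<'E'
from plant import bot
import cv2
o=bot.get_obs();print(o)
for n in("top","side","wrist"):
    p,d=bot.capture(n);cv2.imwrite(f"pics/{n}0.png",p[:,:,::-1]);print(n,bot.camera_model(n),d.min(),d.max())
E
```

```text
pics
{'time': 0.0, 'joint_positions': array([ 1.03800141e+00,  3.42696621e-01,  1.52501443e+00, -2.22298282e-05,
        1.27538363e+00, -1.46042215e-01]), 'dq': array([-0.00152997, -0.00133569, -0.00057106, -0.0009718 ,  0.00013829,
        0.00185297]), 'tau': array([ 2.68874510e-04, -4.31248319e+01, -2.44213575e+01,  7.17106042e-02,
        5.60665154e-02, -9.83144105e-05]), 'tool_pos': array([197.79478911, 485.82456558, 191.45944826]), 'tcp_rot': array([-1.70268714,  1.56929415, -2.08943335]), 'contact_force': array([ 0.28726882, -0.01189483, -0.66712826]), 'moment': array([-0.01489382,  0.0351453 , -0.0075183 ]), 'grip_width': 91.72373723860113}
top {'fx': 437.3769781547899, 'fy': 437.3769781547899, 'cx': 259.4934662493515, 'cy': 191.9641839894802, 'position': array([ 401.40016339,  -11.9753071 , 1070.23451671]), 'rotation': array([-3.06254171,  0.00355   , -1.5558861 ])} 0.0 1120.2677
side {'fx': 436.70046760200677, 'fy': 436.70046760200677, 'cx': 261.3052316053153, 'cy': 191.45343874634443, 'position': array([ 225.90186751, -648.3726841 ,  591.07991683]), 'rotation': array([-2.24088155,  0.00515863, -0.34357782])} 0.0 3181.4543
wrist {'fx': 274.2283548576392, 'fy': 274.2283548576392, 'cx': 258.5690017303001, 'cy': 188.96771873434565, 'position': array([133.92596695, 511.86241299, 384.90120476]), 'rotation': array([2.88112446e+00, 1.11391253e-03, 1.18316578e+00])} 0.0 485.52036
```

View pics/top0.png

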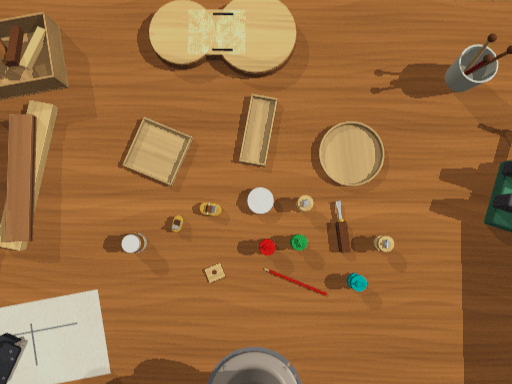

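View pics/side0.png

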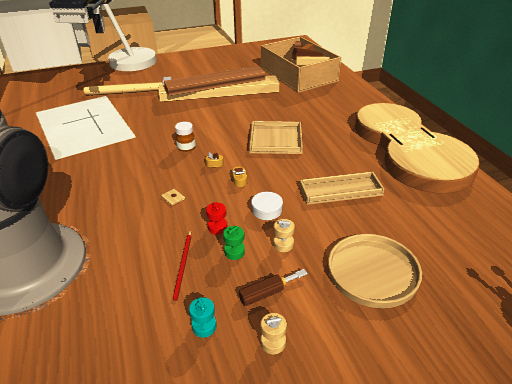

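View pics/wrist0.png

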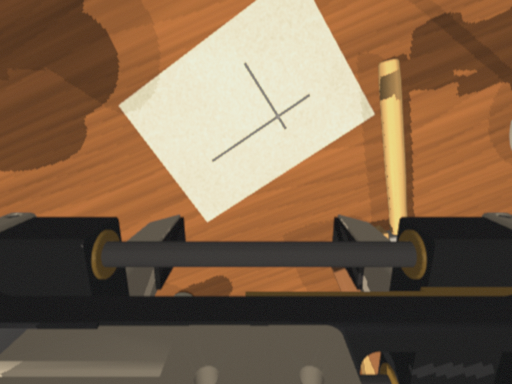

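The top view shows two pale spool clamps at about (305,203) and (385,243). The red (267,247), green (300,242) and turquoise (357,283) ones are decoys. The large plane is at (210,209), the small plane at (177,224) and the gouge at (341,228). The square tray is at (158,152), the long tray at (258,131) and the dish at (351,154). Next I measure positions.

```bash
cat > h.py <<'E'
import numpy as np,cv2
from scipy.spatial.transform import Rotation as R
from plant import bot
def cloud(name,save=None):
    m=bot.camera_model(name)
    p,d=bot.capture(name)
    if save: cv2.imwrite(save,p[:,:,::-1])
    v,u=np.mgrid[:384,:512]
    c=np.stack([(u-m['cx'])/m['fx']*d,(v-m['cy'])/m['fy']*d,d],-1)
    w=c@R.from_euler('xyz',m['rotation']).as_matrix().T+m['position']
    w[d==0]=np.nan
    return p,w
def proj(name,P):
    m=bot.camera_model(name)
    c=(np.atleast_2d(P)-m['position'])@R.from_euler('xyz',m['rotation']).as_matrix()
    return np.stack([c[:,0]/c[:,2]*m['fx']+m['cx'],c[:,1]/c[:,2]*m['fy']+m['cy']],-1)
E
python3 - <<'E'
from h import *
p,w=cloud("top")
cv2.imwrite("pics/crop1.png",cv2.resize(p[185:300,110:400,::-1],None,fx=2.7,fy=2.7,interpolation=cv2.INTER_CUBIC))
for l in["spool_clamp_a","plane_large","plane_small","palm_gouge","square_tray","round_dish","long_tray","glue_jar","wax_tin"]:
    f=bot.find_in("top",l);print(l)
    for q in f[:6]:
        x,y,a,b=[int(round(t)) for t in q['bbox']]
        W=w[max(0,y-3):y+b+3,max(x-3,0):x+a+3].reshape(-1,3);W=W[~np.isnan(W[:,2])]
        z0=np.median(W[W[:,2]<8,2]) if (W[:,2]<8).any() else 0
        T=W[W[:,2]>z0+8]
        if len(T)<5: print(' none',q);continue
        zt=np.percentile(T[:,2],98)
        r=cv2.minAreaRect(T[:,:2].astype(np.float32))
        print(' ',round(q['conf'],2),[x,y,a,b],'z0',round(z0,1),'top',round(zt,1),'rect',np.round(r[0],1),np.round(r[1],1),round(r[2],1),'mean',T.mean(0).round(1),len(T))
E
```

```text
spool_clamp_a
  0.79 [373, 232, 24, 19] z0 -0.3 top 62.0 rect [ 367.8 -299.9] [36.7 36.2] 68.8 mean [ 368.5 -296.8   45.1] 280
  0.61 [257, 236, 17, 21] z0 -0.5 top 61.8 rect [356.3 -25.3] [36.  34.8] 0.5 mean [356.3 -25.6  51.9] 212
  0.59 [295, 194, 20, 14] z0 -0.4 top 61.7 rect [ 459.  -113.7] [37.5 35.1] 89.8 mean [ 458.8 -112.1   50. ] 226
  0.55 [346, 274, 22, 20] z0 -0.3 top 61.3 rect [ 277.6 -237.1] [35.6 36.2] 2.3 mean [ 278.7 -234.6   46.3] 272
plane_large
  0.64 [201, 201, 20, 16] z0 -0.2 top 30.8 rect [443.9 110.6] [52.2 29.6] 82.7 mean [443.8 110.3  21.6] 242
plane_small
  0.57 [169, 215, 15, 16] z0 -0.5 top 32.6 rect [407.1 190. ] [24.1 40.6] 73.3 mean [407.  188.8  21.7] 165
palm_gouge
  0.85 [336, 204, 13, 46] z0 -0.3 top 27.1 rect [ 405.9 -204. ] [121.7  26.4] 8.1 mean [ 394.3 -204.8   20.5] 440
square_tray
  0.72 [124, 121, 68, 65] z0 2.1 top 21.1 rect [583.7 244.9] [131.5 129.9] 68.2 mean [583.7 244.3  16.5] 497
  0.6 [122, 232, 26, 22] z0 -0.4 top 65.0 rect [360.6 285.9] [43.2 43.6] 52.2 mean [360.9 282.5  51.1] 395
round_dish
  0.79 [317, 124, 68, 63] z0 3.0 top 21.3 rect [ 583.6 -227.9] [157.9 156.4] 0.5 mean [ 587.7 -232.9   16.9] 490
long_tray
  0.74 [242, 94, 36, 74] z0 2.1 top 21.2 rect [ 6.402e+02 -6.000e-01] [ 66.  170.4] 80.4 mean [ 6.406e+02 -1.000e-01  1.690e+01] 411
glue_jar
  0.66 [123, 232, 26, 23] z0 -0.5 top 65.0 rect [360.6 285.9] [43.2 43.6] 52.2 mean [360.9 282.5  51.1] 395
wax_tin
  0.62 [247, 188, 26, 25] z0 -0.3 top 29.6 rect [465.1  -8.5] [61.2 61.1] 46.2 mean [465.3  -8.5  25.5] 549
```

View pics/crop1.png

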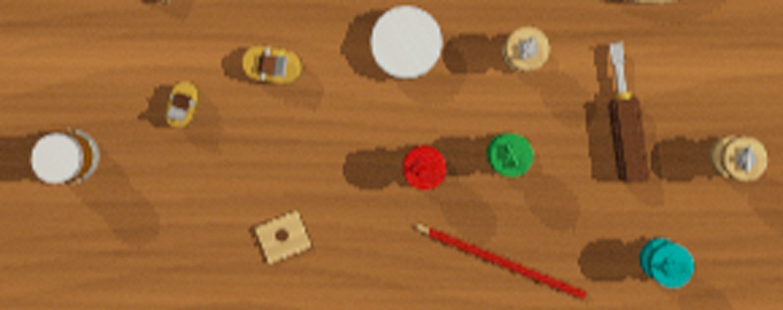

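The two pale wooden pieces in the crop, at (528,48) and (742,158), are the real clamps. The green, red and turquoise ones are not meant. Next I refine the centres and axes and check them against the side camera.

```bash
cat >> h.py <<'E'
def go(x,y,z,yaw=None):
    "print tool-frame shift (cm) and turn for a target TCP; yaw = direction of jaw axis, deg (mod 180)"
    o=bot.get_obs();M=R.from_euler('xyz',o['tcp_rot']).as_matrix()
    d=M.T@(np.array([x,y,z])-o['tool_pos'])/10
    print('t',round(o['time'],2),'tcp',o['tool_pos'].round(1),'shift cm',d.round(2),'down',M[:,0].round(3),'jawyaw',round(np.degrees(np.arctan2(M[1,1],M[0,1])),1),'q1',round(o['joint_positions'][0],2),'q6',round(o['joint_positions'][5],2),'grip',round(o['grip_width'],1),'F',o['contact_force'].round(1))
    if yaw is not None:
        a=np.degrees(np.arctan2(M[1,1],M[0,1])); e=(yaw-a+90)%180-90
        # turn about tool x (down) -> negative yaw
        print(' turn rad',round(-np.radians(e),3))
        N=M@R.from_rotvec([-np.radians(e),0,0]).as_matrix()
        print(' shift after turn',(N.T@(np.array([x,y,z])-o['tool_pos'])/10).round(2))
E
python3 - <<'E'
from h import *
t={'A':((459,-113),(45,56),24),'B':((368,-298),(45,56),24),'large':((444,110),(12,24),34),'small':((407,189),(12,24),28),'gouge':((404,-204),(6,40),75),'jar':((361,284),(50,70),30),'tin':((465,-8),(18,32),40)}
for n in("top","side"):
    p,w=cloud(n)
    for k,(c,zr,r) in t.items():
        m=(np.hypot(w[...,0]-c[0],w[...,1]-c[1])<r)&(w[...,2]>zr[0])&(w[...,2]<zr[1])
        P=w[m]
        rc=cv2.minAreaRect(P[:,:2].astype(np.float32))
        b=cv2.boxPoints(rc);e=b[1]-b[0];f=b[2]-b[1];L=e if np.linalg.norm(e)>np.linalg.norm(f) else f
        print(n,k,len(P),'c',np.round(rc[0],1),'size',np.round(sorted(rc[1]),1),'long axis deg',round(np.degrees(np.arctan2(L[1],L[0]))%180,1))
    for k,c,r in(('sq',(584,245),100),('long',(640,-1),100),('dish',(584,-228),90)):
        m=(np.hypot(w[...,0]-c[0],w[...,1]-c[1])<r)&(w[...,2]>13)&(w[...,2]<25);P=w[m]
        rc=cv2.minAreaRect(P[:,:2].astype(np.float32));b=cv2.boxPoints(rc);e=b[1]-b[0];f=b[2]-b[1];L=e if np.linalg.norm(e)>np.linalg.norm(f) else f
        print(n,k,len(P),np.round(rc[0],1),np.round(sorted(rc[1]),1),round(np.degrees(np.arctan2(L[1],L[0]))%180,1),'circ',np.round(cv2.minEnclosingCircle(P[:,:2].astype(np.float32))[0],1))
go(459,-113,100,90)
E
```

```text
top A 174 c [ 459.  -113.7] size [35.1 37.3] long axis deg 91.1
top B 182 c [ 368.3 -300.6] size [35.9 37. ] long axis deg 148.0
top large 178 c [443.9 110.3] size [29.6 51.5] long axis deg 82.7
top small 109 c [407.4 190.4] size [24.4 40.5] long axis deg 159.4
top gouge 446 c [ 410.7 -211. ] size [ 92.9 113.5] long axis deg 36.5
top jar 277 c [360.1 287.9] size [40.3 40.9] long axis deg 50.9
top tin 546 c [465.1  -8.5] size [61.1 61.3] long axis deg 45.8
top sq 455 [583.8 244.7] [130.2 131.4] 68.1 circ [583.3 244.6]
top long 382 [ 6.4e+02 -6.0e-01] [ 66.  170.6] 170.5 circ [639.9  -0.7]
top dish 457 [ 583.6 -228.1] [157.1 157.8] 1.0 circ [ 583.8 -229.3]
side A 226 c [ 457.6 -113.7] size [36.3 36.5] long axis deg 145.8
side B 429 c [ 365.9 -300.4] size [36.7 37.2] long axis deg 33.8
side large 152 c [441.4 109.4] size [30.1 51.2] long axis deg 78.9
side small 109 c [405.7 188.5] size [23.3 39.6] long axis deg 163.7
side gouge 906 c [ 404.8 -204.1] size [ 26.9 124.8] long axis deg 8.0
side jar 181 c [357.4 286.9] size [38.8 41.3] long axis deg 94.6
side tin 553 c [463.8  -9.3] size [61.1 62.9] long axis deg 71.0
side sq 337 [581.8 245.5] [130.2 135.7] 68.3 circ [579.9 244.7]
side long 506 [ 6.381e+02 -2.000e-01] [ 70.2 170.4] 170.5 circ [637.6  -1.3]
side dish 863 [ 581.6 -227.9] [158.2 158.9] 167.6 circ [ 582.8 -228. ]
t 0.75 tcp [198.1 486.2 192.1] shift cm [  9.21 -45.65  46.77] down [ 0.  0. -1.] jawyaw 67.8 q1 1.04 q6 -0.15 grip 91.5 F [-0.1  0.3  0.5]
 turn rad -0.387
 shift after turn [  9.21 -59.93  26.09]
```

```bash
python3 -m handwheel '[[[0,0,0,0.1],[0,0,0,0.12],[0,0,0,0.12],[0,0,0,0.12],[0,0,0,0.12],[0,0,0,0.12],[0,0,0,0.12],[0,0,0,0.12]]]' 0.7; python3 -m handwheel '[[[0,0,0,0.12],[0,0,0,0.12],[0,0,0,0],[0,0,0,0]]]'; python3 -c "
from h import *
go(458.5,-113.7,100,0)"
```

```text
time: 1.42
tool_pos: [198.0, 486.2, 192.2]
tcp_rot: [2.523, 1.571, 1.191]
contact_force: [-0.1, 0.1, -0.5]
grip_width: 64.2
time: 1.75
tool_pos: [198.0, 486.2, 192.2]
tcp_rot: [2.618, 1.571, 1.055]
contact_force: [-0.2, 0.5, -0.8]
grip_width: 64.4
t 1.75 tcp [198.  486.2 192.2] shift cm [ 9.21 25.59 60.19] down [ 0.  0. -1.] jawyaw 0.4 q1 1.04 q6 1.03 grip 64.4 F [-0.2  0.5 -0.8]
 turn rad 0.008
 shift after turn [ 9.21 26.05 59.99]
```

```bash
python3 -m handwheel '[[[0,1,1,0],[0,2,2,0],[0,2.5,2.5,0],[0,2.5,3,0],[0,2.5,3,0],[0,2.5,3,0],[0,2.5,3,0],[0,2.5,3,0]]]'; python3 -m handwheel '[[[0,2,3.2,0],[0,2,3.2,0],[0,1.5,3.5,0],[0,1,3.5,0],[0,1,3.5,0],[0,0.5,3.5,0],[0,0.1,3.5,0],[0,0,3.5,0]]]';python3 -m handwheel '[[[0,0,3.5,0],[0,0,3,0],[0,0,2.5,0],[0,0,1.8,0],[0,0,1,0],[0,0,0,0],[0,0,0,0]]]'; python3 -c "
from h import *
p,w=cloud('wrist','pics/w1.png')
go(458.5,-113.7,100,0)
go(458.5,-113.7,26,0)"
```

```text
time: 2.42
tool_pos: [379.7, 280.4, 192.3]
tcp_rot: [2.207, 1.57, 0.645]
contact_force: [-0.2, 1.2, 0.3]
grip_width: 64.2
time: 3.08
tool_pos: [461.1, 6.5, 192.2]
tcp_rot: [1.68, 1.57, 0.118]
contact_force: [0.9, -0.4, -0.6]
grip_width: 64.3
time: 3.67
tool_pos: [461.3, -109.4, 192.0]
tcp_rot: [-2.909, 1.57, 1.808]
contact_force: [0.0, 0.3, 0.1]
grip_width: 64.1
t 3.72 tcp [ 461.3 -108.8  192.1] shift cm [ 9.2  -0.29  0.49] down [-0.     0.001 -1.   ] jawyaw 0.3 q1 -0.39 q6 -0.4 grip 64.2 F [-0.7  0.2  0. ]
 turn rad 0.005
 shift after turn [ 9.2  -0.28  0.49]
t 3.72 tcp [ 461.3 -108.8  192.1] shift cm [16.6  -0.28  0.5 ] down [-0.     0.001 -1.   ] jawyaw 0.3 q1 -0.39 q6 -0.4 grip 64.2 F [-0.7  0.2  0. ]
 turn rad 0.005
 shift after turn [16.6  -0.28  0.5 ]
```

View pics/w1.png

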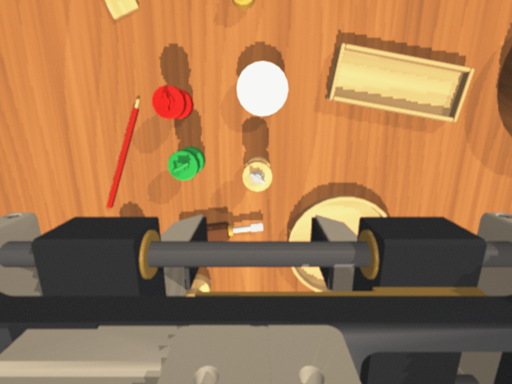

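The wrist view shows clamp A at (257,175), centred between the fingers. The turquoise, green and red decoys are clear of them. I descend and grip.

```bash
python3 -m handwheel '[[[2,-0.1,0.2,0],[3,-0.1,0.2,0],[3,-0.1,0.1,0],[2.5,0,0,0],[2.5,0,0,0],[2,0,0,0],[1.1,0,0,0],[0.5,0,0,0]]]';  python3 -m handwheel '[[[0,0,0,0],[0,0,0,0],[0,0,0,0],[0,0,0,0],[0,0,0,0],[0,0,0,0]]]' 0.25; python3 -c "
from h import *
p,w=cloud('side','pics/s1.png')
go(582.5,215,175,0)"
```

```text
time: 4.38
tool_pos: [457.5, -112.8, 24.5]
tcp_rot: [-2.078, 1.567, 2.641]
contact_force: [0.2, 0.4, 0.2]
grip_width: 64.4
time: 4.88
tool_pos: [458.8, -114.8, 26.7]
tcp_rot: [1.25, 1.57, -0.316]
contact_force: [0.5, 1.0, 0.7]
grip_width: 29.0
t 4.93 tcp [ 458.7 -114.8   26.5] shift cm [-14.84  12.52 -32.93] down [ 0.001 -0.    -1.   ] jawyaw 0.2 q1 -0.41 q6 -0.41 grip 25.6 F [0.3 0.1 0.5]
 turn rad 0.004
 shift after turn [-14.84  12.39 -32.98]
```

View pics/s1.png

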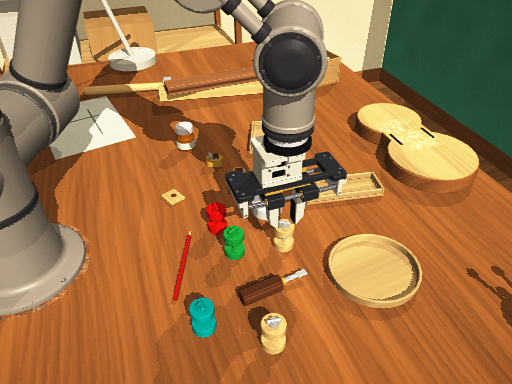

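Run:
```python
from h import *
p,w=cloud('side')
o=bot.get_obs();print(o['tool_pos'],o['grip_width'])
print(proj('side',[o['tool_pos'],[458.5,-113.7,0],[458.5,-113.7,52],[458.5,-113.7,61]]))
cv2.imwrite('pics/s2.png',cv2.resize(p[150:270,200:360,::-1],None,fx=4.5,fy=4.5,interpolation=cv2.INTER_CUBIC))
for q in((285,235),(280,215),(297,212),(275,205)):print(q,w[q[1],q[0]])
```

```text
[ 458.61141269 -114.81569028   26.41774685] 23.97564080274897
[[284.22501575 235.74177601]
 [283.5631371  245.47055887]
 [284.32410935 225.16632035]
 [284.46217172 221.48254418]]
(285, 235) [ 453.00400668 -131.00452031   44.9075896 ]
(280, 215) [ 4.84107227e+02 -3.08283025e+01 -5.85425916e-02]
(297, 212) [ 477.52033274 -123.51374334   85.95318481]
(275, 205) [ 425.47259724 -149.03956011  137.33867824]
```

View pics/s2.png

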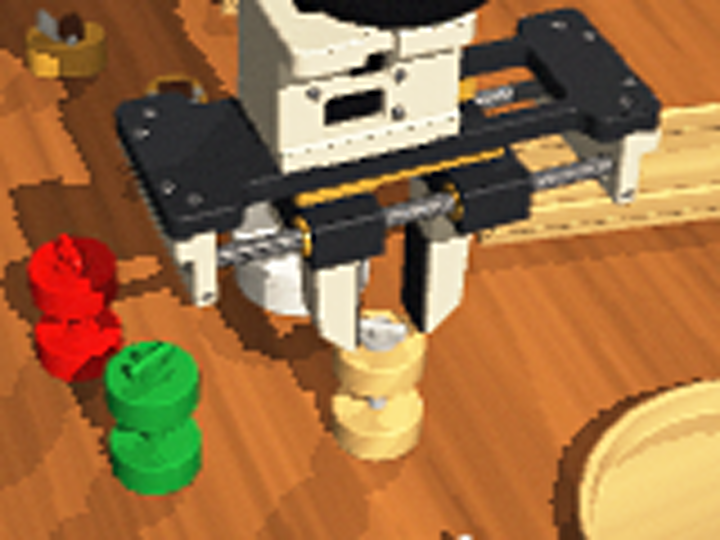

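Run:
```python
from h import *
for n in('side','wrist'):
    p,w=cloud(n)
    m=(abs(w[...,0]-458.6)<60)&(abs(w[...,1]+114.8)<16)&(w[...,2]>5)&(w[...,2]<120)
    P=w[m]
    for z in range(0,120,6):
        q=P[(P[:,2]>=z)&(P[:,2]<z+6)]
        if len(q):print(n,z,len(q),'x',q[:,0].min().round(),q[:,0].max().round(),'y',q[:,1].min().round(),q[:,1].max().round())
    cv2.imwrite('pics/m_%s.png'%n,p[:,:,::-1])
```

```text
side 0 11 x 440.0 473.0 y -130.0 -111.0
side 6 39 x 439.0 473.0 y -131.0 -113.0
side 12 168 x 439.0 476.0 y -131.0 -101.0
side 18 6 x 454.0 460.0 y -117.0 -114.0
side 30 1 x 442.0 442.0 y -119.0 -119.0
side 36 38 x 440.0 476.0 y -131.0 -111.0
side 42 42 x 439.0 474.0 y -130.0 -110.0
side 48 138 x 440.0 477.0 y -131.0 -100.0
side 54 39 x 447.0 470.0 y -124.0 -107.0
side 60 39 x 439.0 476.0 y -127.0 -108.0
side 66 45 x 432.0 483.0 y -127.0 -106.0
side 72 57 x 428.0 486.0 y -126.0 -106.0
side 78 74 x 428.0 487.0 y -127.0 -105.0
side 84 64 x 427.0 487.0 y -127.0 -105.0
side 90 75 x 427.0 486.0 y -127.0 -104.0
side 96 73 x 427.0 487.0 y -127.0 -106.0
side 102 70 x 427.0 487.0 y -127.0 -109.0
side 108 23 x 471.0 483.0 y -127.0 -112.0
side 114 12 x 472.0 479.0 y -126.0 -107.0
wrist 0 2 x 443.0 472.0 y -102.0 -99.0
wrist 6 12 x 443.0 476.0 y -104.0 -100.0
wrist 12 203 x 441.0 477.0 y -110.0 -99.0
wrist 18 1 x 452.0 452.0 y -99.0 -99.0
wrist 36 14 x 441.0 475.0 y -109.0 -99.0
wrist 42 25 x 442.0 476.0 y -105.0 -99.0
wrist 48 1065 x 441.0 477.0 y -126.0 -99.0
wrist 54 275 x 444.0 471.0 y -125.0 -101.0
wrist 60 382 x 439.0 477.0 y -120.0 -104.0
wrist 66 164 x 435.0 482.0 y -118.0 -103.0
wrist 72 196 x 435.0 481.0 y -115.0 -103.0
wrist 78 195 x 436.0 480.0 y -112.0 -103.0
wrist 84 183 x 437.0 479.0 y -109.0 -103.0
wrist 90 175 x 439.0 478.0 y -124.0 -103.0
wrist 96 79 x 439.0 477.0 y -124.0 -103.0
wrist 102 223 x 444.0 472.0 y -125.0 -113.0
wrist 108 145 x 444.0 473.0 y -124.0 -109.0
wrist 114 91 x 444.0 473.0 y -120.0 -106.0
```

View pics/m_wrist.png

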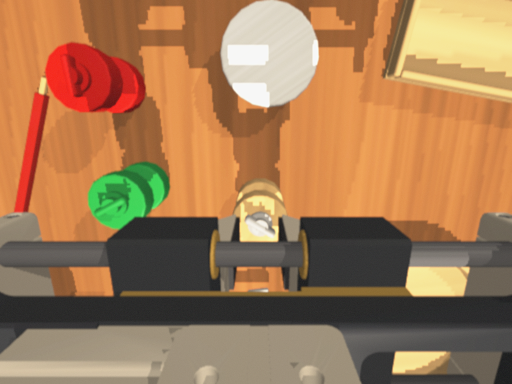

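The finger tips show at z≈59 in both cameras, while the reported TCP height is 26. The fingers also closed past 38 mm over the wing nut without meeting the disc. So the real tips sit about 33 mm above the reported TCP. I open and measure this offset properly.

```bash
python3 -m handwheel '[[[0,0,0,0],[0,0,0,0],[0,0,0,0],[0,0,0,0],[0,0,0,0],[0,0,0,0]]]' 0.7
cat >> h.py <<'E'
def tips(cams=('side','wrist'),half=20):
    o=bot.get_obs();M=R.from_euler('xyz',o['tcp_rot']).as_matrix()
    for n in cams:
        p,w=cloud(n)
        t=(w-o['tool_pos'])@M   # tool frame
        g=o['grip_width']/2
        m=(abs(abs(t[...,1])-g-7)<12)&(abs(t[...,2])<12)&(t[...,0]<5)&(t[...,0]>-110)
        P=t[m];x=np.sort(P[:,0])
        print(n,len(P),'furthest tool-x of finger pts (mm)',x[-12:].round(0) if len(x) else None, 'hist',np.histogram(x,bins=np.arange(-110,6,10))[0])
E
python3 - <<'E'
from h import *
o=bot.get_obs();print(o['tool_pos'],o['grip_width'])
tips()
E
```

```text
time: 5.58
tool_pos: [458.5, -114.7, 26.1]
tcp_rot: [2.854, 1.571, 1.287]
contact_force: [0.3, 0.3, 0.6]
grip_width: 58.6
[ 458.45075639 -114.70501851   26.0832642 ] 58.59391547179485
side 505 furthest tool-x of finger pts (mm) [-37. -37. -37. -37. -37. -36. -36. -36. -36. -35. -35. -34.] hist [ 15  20  49 103 105 101  87  25   0   0   0]
wrist 3381 furthest tool-x of finger pts (mm) [-35. -35. -35. -35. -35. -35. -35. -35. -35. -35. -34. -34.] hist [312 444 575 282 625 566 436 141   0   0   0]
```

```bash
python3 -m handwheel '[[[0.5,0,-0.1,0],[1,0,0,0],[1,0,0,0],[0.5,0,0,0],[0,0,0,0]]]' 0.7;python3 -m handwheel '[[[0,0,0,0],[0,0,0,0],[0,0,0,0],[0,0,0,0],[0,0,0,0],[0,0,0,0],[0,0,0,0],[0,0,0,0]]]' 0.25; python3 -c "
from h import *
p,w=cloud('side')
cv2.imwrite('pics/s3.png',cv2.resize(p[150:270,200:360,::-1],None,fx=4.5,fy=4.5,interpolation=cv2.INTER_CUBIC))
go(582.5,215,100,0)"
```

```text
time: 6.1
tool_pos: [457.5, -113.3, -5.1]
tcp_rot: [-2.014, 1.568, 2.702]
contact_force: [-0.4, -0.4, 0.2]
grip_width: 64.1
time: 6.77
tool_pos: [458.8, -113.9, -3.6]
tcp_rot: [1.296, 1.57, -0.271]
contact_force: [1.0, 0.2, 3.2]
grip_width: 37.0
t 6.82 tcp [ 458.8 -113.8   -3.6] shift cm [-10.36  12.51 -32.83] down [ 0.001 -0.    -1.   ] jawyaw 0.2 q1 -0.41 q6 -0.41 grip 37.3 F [ 0.2 -0.   3.9]
 turn rad 0.004
 shift after turn [-10.36  12.38 -32.88]
```

View pics/s3.png

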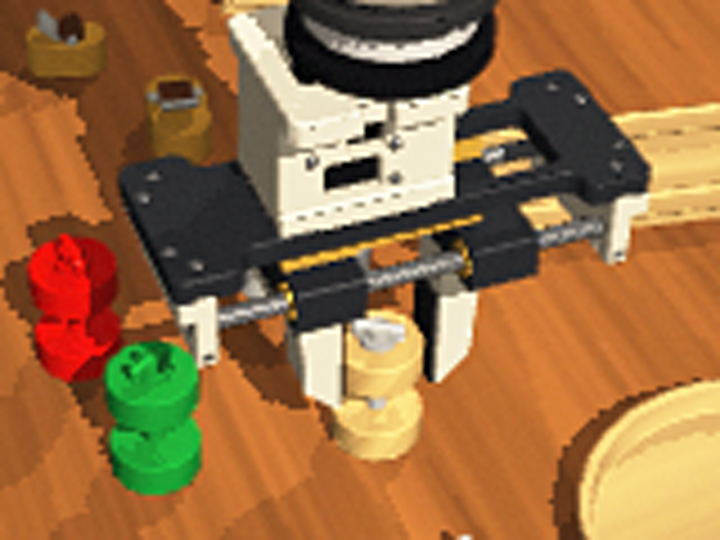

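Clamp A is gripped with the opening at 37.3 mm, against a 38 mm disc. I lift it and carry it to the square tray.

```bash
python3 -m handwheel '[[[-0.7,0,0,0],[-1.5,0,0,0],[-2.5,0,0,0],[-2.5,0,0,0],[-2,0,0,0],[-1.2,0,0,0],[0,0.4,-1,0],[0,0.8,-2,0]]]'; python3 -m handwheel '[[[0,1,-2.5,0],[0,1.1,-3,0],[0,1.1,-3,0],[0,1.1,-3,0],[0,1.1,-3,0],[0,1.1,-3,0],[0,1.1,-3,0],[0,1.1,-3,0]]]';python3 -m handwheel '[[[0,1,-2.5,0],[0,0.8,-2,0],[0,0.6,-1.2,0],[0,0,-0.5,0],[0,0,0,0],[0,0,0,0]]]'; python3 -c "
from h import *
go(582.5,215,2.5,0)
tips(['wrist'])
p,w=cloud('side','pics/s4.png')"
```

```text
time: 7.48
tool_pos: [470.3, -84.3, 100.6]
tcp_rot: [0.94, 1.57, -0.629]
contact_force: [0.5, 1.3, -1.3]
grip_width: 37.3
time: 8.15
tool_pos: [555.6, 154.1, 98.8]
tcp_rot: [-1.555, 1.568, -3.121]
contact_force: [-0.1, 0.1, -0.5]
grip_width: 37.3
time: 8.65
tool_pos: [579.1, 213.6, 99.2]
tcp_rot: [-1.25, 1.569, -2.817]
contact_force: [-0.0, -0.3, -1.6]
grip_width: 37.1
t 8.65 tcp [579.1 213.6  99.2] shift cm [ 9.67  0.36 -0.15] down [-0.002 -0.001 -1.   ] jawyaw 0.3 q1 0.23 q6 0.23 grip 37.1 F [-0.  -0.3 -1.6]
 turn rad 0.004
 shift after turn [ 9.67  0.36 -0.15]
wrist 2670 furthest tool-x of finger pts (mm) [-14. -14. -12. -12. -12. -10. -10. -10.  -8.  -8.  -8.  -7.] hist [166 243 432 165 438 643 372  86  39  80   6]
```

View pics/s4.png

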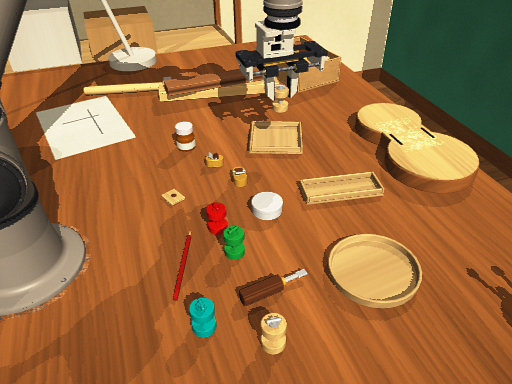

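Run:
```python
from h import *
p,w=cloud('side')
o=bot.get_obs()
m=(abs(w[...,0]-o['tool_pos'][0])<26)&(abs(w[...,1]-o['tool_pos'][1])<26)&(w[...,2]>60)&(w[...,2]<170)
P=w[m];print(o['tool_pos'],np.histogram(P[:,2],bins=np.arange(60,171,5)),P[:,2].min())
q=P[(P[:,2]<120)];print(q.min(0),q.max(0))
```

```text
[579.79199828 212.85579567 100.05747946] (array([ 0,  0,  0,  0,  0,  0,  0,  0,  5, 36, 27, 94, 12,  7,  4, 17, 45,
       39, 71, 51, 49, 19]), array([ 60,  65,  70,  75,  80,  85,  90,  95, 100, 105, 110, 115, 120,
       125, 130, 135, 140, 145, 150, 155, 160, 165, 170])) 103.70882161404802
[558.76065686 193.43825448 103.70882161] [597.41134155 230.64362028 119.83594392]
```

```bash
python3 -m handwheel '[[[1,0.1,-0.1,0],[2,0.1,-0.1,0],[2.2,0.1,0,0],[2,0,0,0],[1.3,0,0,0],[0.7,0,0,0],[0.4,0,0,0],[0.1,0,0,0]]]'; python3 -m handwheel '[[[0,0,0,0],[0,0,0,0]]]'; python3 -c "
from h import *
go(582.5,215,1.8,0)"
```

```text
time: 9.47
tool_pos: [583.0, 215.4, 2.6]
tcp_rot: [-1.448, 1.57, -3.015]
contact_force: [-0.2, 0.2, -0.9]
grip_width: 37.1
time: 9.63
tool_pos: [583.8, 215.9, 4.1]
tcp_rot: [1.824, 1.569, 0.257]
contact_force: [-0.4, -0.3, 0.2]
grip_width: 37.2
t 9.63 tcp [583.8 215.9   4.1] shift cm [ 0.23 -0.13  0.09] down [ 0.002  0.    -1.   ] jawyaw 0.2 q1 0.23 q6 0.23 grip 37.2 F [-0.4 -0.3  0.2]
 turn rad 0.004
 shift after turn [ 0.23 -0.13  0.09]
```

Lower by about 2 mm, then open to 0.65 and retreat.

```bash
python3 -m handwheel '[[[0.1,0,0,0],[0.1,0,0,0],[0,0,0,0]]]'; python3 -m handwheel '[[[0,0,0,0],[0,0,0,0],[0,0,0,0],[0,0,0,0],[0,0,0,0]]]' 0.65; python3 -m handwheel '[[[-1,0,0,0],[-2,0,0,0],[-3,0,0,0],[-3,0,0,0],[-2,0,0,0],[-1,0,0,0],[0,0,0,0]]]'; python3 -c "
from h import *
p,w=cloud('side')
m=(abs(w[...,0]-583)<60)&(abs(w[...,1]-215)<24)&(w[...,2]>40)&(w[...,2]<56);P=w[m];print(cv2.minAreaRect(P[:,:2].astype(np.float32)))
cv2.imwrite('pics/s5.png',p[:,:,::-1])
go(367.2,-300.3,100,0)"
```

```text
time: 9.88
tool_pos: [583.4, 215.9, 1.5]
tcp_rot: [1.86, 1.57, 0.294]
contact_force: [-1.0, 1.1, -0.4]
grip_width: 37.1
time: 10.3
tool_pos: [583.2, 215.8, 1.2]
tcp_rot: [2.427, 1.571, 0.86]
contact_force: [-0.8, 0.3, -0.4]
grip_width: 59.3
time: 10.88
tool_pos: [584.6, 216.2, 124.3]
tcp_rot: [1.814, 1.565, 0.247]
contact_force: [0.6, 0.4, -0.8]
grip_width: 59.3
((581.1092529296875, 213.42083740234375), (33.41404724121094, 36.78559494018555), 70.06940460205078)
t 10.93 tcp [583.5 215.9 122.1] shift cm [  2.13 -21.84  51.53] down [ 0.002  0.001 -1.   ] jawyaw 0.2 q1 0.23 q6 0.23 grip 59.5 F [-0.4  0.5 -0.7]
 turn rad 0.004
 shift after turn [  2.13 -21.63  51.62]
```

View pics/s5.png

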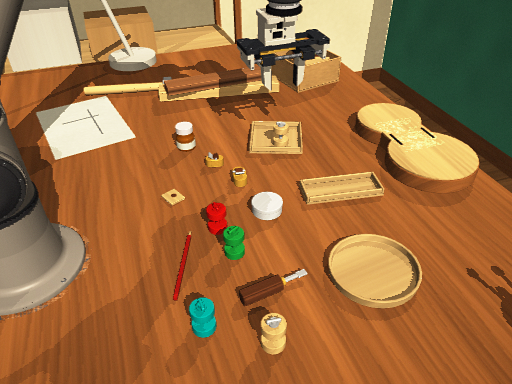

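Clamp A stands upright in the tray at (281,131). Now clamp B, the pale one at side pixel (273,335). The turquoise one at (203,317) is a decoy.

```bash
python3 -m handwheel '[[[0,-0.4,1,0],[0,-0.8,2,0],[0,-1.2,3,-0.05],[0,-1.2,3,-0.05],[0,-1.2,3,-0.05],[0,-1.2,3,-0.05],[0,-1.2,3,-0.05],[0,-1.2,3,-0.05]]]' 0.7; python3 -m handwheel '[[[0,-1.8,2.8,0],[0,-1.8,2.8,0],[0,-1.8,2.8,0],[0,-1.8,2.8,0],[0,-1.8,2.8,0],[0,-1.8,2.8,0],[0,-1.8,2.8,0],[0,-1.8,2.5,0]]]';python3 -c "
from h import *
go(367.2,-300.3,100,20)"
```

```text
time: 11.6
tool_pos: [520.6, -3.0, 119.2]
tcp_rot: [-2.0, 1.567, 3.019]
contact_force: [0.8, 0.5, 0.6]
grip_width: 64.4
time: 12.27
tool_pos: [449.6, -256.6, 119.2]
tcp_rot: [-2.489, 1.567, 2.527]
contact_force: [0.9, 0.4, -0.7]
grip_width: 64.3
t 12.27 tcp [ 449.6 -256.6  119.2] shift cm [ 1.94 -9.17  1.71] down [-0.003  0.002 -1.   ] jawyaw 17.4 q1 -0.67 q6 -0.97 grip 64.3 F [ 0.9  0.4 -0.7]
 turn rad -0.046
 shift after turn [ 1.94 -9.23  1.29]
```

```bash
python3 -m handwheel '[[[0,-1.5,0.3,0],[0,-2,0.3,0],[0,-2,0.2,0],[0,-1.5,0.2,0],[0,-1,0.2,0],[0,-0.6,0,0],[0,0,0,0],[0,0,0,0]]]';python3 -c "
from h import *
go(367.2,-300.3,-3.6,20)
p,w=cloud('wrist','pics/w2.png')"
```

```text
time: 12.93
tool_pos: [373.4, -292.3, 120.7]
tcp_rot: [3.137, 1.57, 1.87]
contact_force: [-0.3, 0.5, -0.7]
grip_width: 64.4
t 12.93 tcp [ 373.4 -292.3  120.7] shift cm [12.43 -0.83  0.59] down [-0.     0.001 -1.   ] jawyaw 17.4 q1 -0.83 q6 -1.13 grip 64.4 F [-0.3  0.5 -0.7]
 turn rad -0.046
 shift after turn [12.43 -0.86  0.55]
```

View pics/w2.png

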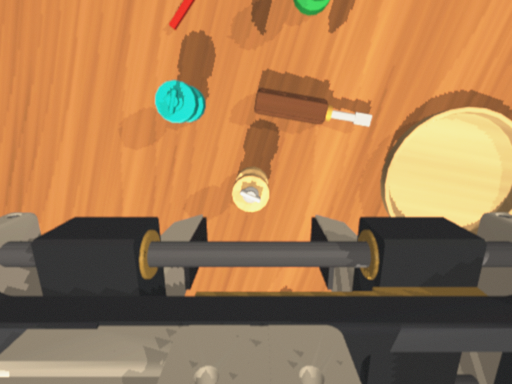

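The wrist view shows clamp B, pale, at (251,190), a little left of the finger centre at 260. That agrees with the computed −0.8 cm shift.

```bash
python3 -m handwheel '[[[1,-0.4,0.3,0],[2,-0.4,0.3,0],[2.5,0,0,0],[2.5,0,0,0],[2,0,0,0],[1.5,0,0,0],[0.7,0,0,0],[0.2,0,0,0]]]';python3 -m handwheel '[[[0,0,0,0],[0,0,0,0]]]'; python3 -c "
from h import *
go(367.2,-300.3,-3.6,20)"
```

```text
time: 13.65
tool_pos: [367.6, -299.7, -4.1]
tcp_rot: [-2.794, 1.568, 2.223]
contact_force: [-0.1, -0.8, -0.1]
grip_width: 64.0
time: 13.82
tool_pos: [368.3, -301.0, -2.2]
tcp_rot: [0.478, 1.569, -0.788]
contact_force: [-0.1, 1.1, -0.4]
grip_width: 64.2
t 13.82 tcp [ 368.3 -301.    -2.2] shift cm [ 0.14 -0.08 -0.1 ] down [ 0.001 -0.001 -1.   ] jawyaw 17.4 q1 -0.85 q6 -1.15 grip 64.2 F [-0.1  1.1 -0.4]
 turn rad -0.045
 shift after turn [ 0.14 -0.08 -0.1 ]
```

```bash
python3 -m handwheel '[[[0.1,0,0,0],[0,0,0,0],[0,0,0,0],[0,0,0,0],[0,0,0,0],[0,0,0,0],[0,0,0,0]]]' 0.25;python3 -m handwheel '[[[0,0,0,0],[-0.7,0,0,0],[-1.5,0,0,0],[-2.5,0,0,0],[-2.5,0,0,0],[-2,0,0,0],[-1.2,0,0,0],[0,0,0,0]]]'; python3 -c "
from h import *
go(583,275,105,0)"
```

```text
time: 14.4
tool_pos: [367.8, -300.8, -3.6]
tcp_rot: [0.549, 1.57, -0.718]
contact_force: [-0.8, -0.8, 2.7]
grip_width: 37.3
time: 15.07
tool_pos: [368.7, -301.8, 102.8]
tcp_rot: [0.439, 1.566, -0.828]
contact_force: [0.1, 0.4, -0.2]
grip_width: 37.2
t 15.07 tcp [ 368.7 -301.8  102.8] shift cm [ -0.36  37.72 -48.61] down [ 0.003 -0.004 -1.   ] jawyaw 17.4 q1 -0.85 q6 -1.15 grip 37.2 F [ 0.1  0.4 -0.2]
 turn rad 0.304
 shift after turn [ -0.36  21.43 -57.68]
```

```bash
python3 -m handwheel '[[[0,0,0,0.1],[0,0,0,0.1],[0,0,0,0.1],[0,0.4,-1,0],[0,0.8,-2,0],[0,1.1,-3,0],[0,1.1,-3,0],[0,1.1,-3,0]]]';python3 -m handwheel '[[[0,1.1,-3,0],[0,1.1,-3,0],[0,1.1,-3,0],[0,1.1,-3,0],[0,1.1,-3,0],[0,1.1,-3,0],[0,1.1,-3,0],[0,1.1,-3,0]]]';python3 -m handwheel '[[[0,1.1,-3,0],[0,1.1,-3,0],[0,1.1,-3,0],[0,1.1,-3,0],[0,1.1,-3,0],[0,0.8,-2.2,0],[0,0.4,-1.2,0],[0,0,0,0]]]'; python3 -c "
from h import *
go(583,275,105,0)"
```

```text
time: 15.73
tool_pos: [411.9, -178.3, 99.4]
tcp_rot: [-2.366, 1.569, 2.353]
contact_force: [-0.0, 0.5, -0.8]
grip_width: 37.1
time: 16.4
tool_pos: [498.5, 62.3, 99.4]
tcp_rot: [-1.738, 1.569, 2.982]
contact_force: [0.5, -0.7, -0.3]
grip_width: 37.4
time: 17.07
tool_pos: [564.7, 247.4, 98.8]
tcp_rot: [-1.971, 1.569, 2.751]
contact_force: [-1.2, 0.1, -1.0]
grip_width: 37.1
t 17.07 tcp [564.7 247.4  98.8] shift cm [-0.62  1.86 -2.74] down [-0.001  0.001 -1.   ] jawyaw 0.6 q1 0.29 q6 0.28 grip 37.1 F [-1.2  0.1 -1. ]
 turn rad 0.01
 shift after turn [-0.62  1.83 -2.76]
```

```bash
python3 -m handwheel '[[[0,0.7,-1,0],[0,0.7,-1,0],[0,0.2,-0.5,0],[0,0,0,0],[0,0,0,0],[0,0,0,0]]]'; python3 -c "
from h import *
go(583,275,2,0)
p,w=cloud('side');
o=bot.get_obs()
m=(abs(w[...,0]-o['tool_pos'][0])<26)&(abs(w[...,1]-o['tool_pos'][1])<26)&(w[...,2]>80)&(w[...,2]<170)
print(np.percentile(w[m][:,2],[0,1,2]),o['tool_pos'])"
```

```text
time: 17.57
tool_pos: [580.7, 268.5, 99.9]
tcp_rot: [-1.132, 1.57, -2.698]
contact_force: [-0.5, 0.2, -1.5]
grip_width: 37.5
t 17.57 tcp [580.7 268.5  99.9] shift cm [ 9.79  0.24 -0.65] down [-0.001 -0.    -1.   ] jawyaw 0.2 q1 0.31 q6 0.31 grip 37.5 F [-0.5  0.2 -1.5]
 turn rad 0.004
 shift after turn [ 9.79  0.24 -0.65]
[103.26807868 105.26883264 106.08986763] [580.91287697 268.49088303 100.06192037]
```

```bash
python3 -m handwheel '[[[1,0.1,-0.4,0],[2,0.1,-0.2,0],[2.2,0,0,0],[2,0,0,0],[1.3,0,0,0],[0.7,0,0,0],[0.4,0,0,0],[0,0,0,0]]]'; python3 -m handwheel '[[[0.1,0,0,0],[0,0,0,0],[0,0,0,0]]]'; python3 -c "
from h import *
go(582.5,275,1.8,0)"
```

```text
time: 18.28
tool_pos: [583.0, 275.1, 3.3]
tcp_rot: [-1.281, 1.57, -2.848]
contact_force: [0.4, -0.4, -0.3]
grip_width: 37.4
time: 18.53
tool_pos: [583.9, 275.4, 4.1]
tcp_rot: [1.921, 1.569, 0.355]
contact_force: [-0.1, -0.1, -1.5]
grip_width: 37.7
t 18.53 tcp [583.9 275.4   4.1] shift cm [ 0.23 -0.14  0.04] down [ 0.002  0.001 -1.   ] jawyaw 0.2 q1 0.32 q6 0.32 grip 37.7 F [-0.1 -0.1 -1.5]
 turn rad 0.004
 shift after turn [ 0.23 -0.14  0.04]
```

```bash
python3 -m handwheel '[[[0.1,0,0,0],[0.1,0,0,0],[0,0,0,0]]]'; python3 -m handwheel '[[[0,0,0,0],[0,0,0,0],[0,0,0,0],[0,0,0,0],[0,0,0,0]]]' 0.65; python3 -m handwheel '[[[-1,0,0,0],[-2,0,0,0],[-3,0,0,0],[-3,0,0,0],[-2,0,0,0],[-1,0,0,0],[0,0,0,0]]]'; python3 -c "
from h import *
p,w=cloud('side')
cv2.imwrite('pics/s6.png',cv2.resize(p[80:180,200:350,::-1],None,fx=5,fy=5))
go(442.7,110,100,-9)"
```

```text
time: 18.78
tool_pos: [583.6, 275.3, 1.4]
tcp_rot: [1.96, 1.57, 0.394]
contact_force: [1.0, 0.4, 0.5]
grip_width: 37.1
time: 19.2
tool_pos: [583.3, 275.3, 1.1]
tcp_rot: [-3.003, 1.571, 1.714]
contact_force: [-0.4, 0.6, 0.5]
grip_width: 59.1
time: 19.78
tool_pos: [584.8, 275.8, 124.5]
tcp_rot: [1.902, 1.565, 0.335]
contact_force: [-0.2, -0.4, -0.3]
grip_width: 59.9
t 19.83 tcp [583.7 275.4 122.1] shift cm [  2.17 -14.17  16.48] down [ 0.002  0.001 -1.   ] jawyaw 0.2 q1 0.32 q6 0.32 grip 59.9 F [-0.1 -0.6  0.1]
 turn rad 0.161
 shift after turn [  2.17 -11.34  18.54]
```

View pics/s6.png

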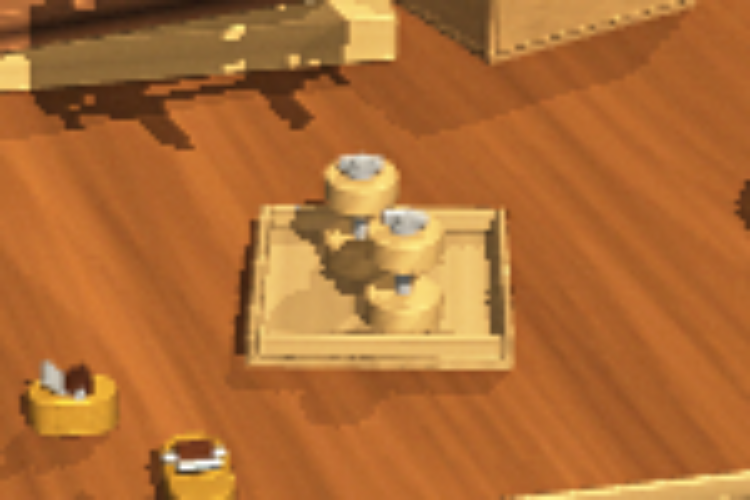

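Both clamps stand upright inside the tray, with the upper discs at crop pixels (362,185) and (405,240). Next is the large plane.

```bash
python3 -m handwheel '[[[0,0,0,0.08],[0,0,0,0.08],[0,-1,1.5,0],[0,-1.7,2.5,0],[0,-1.7,2.8,0],[0,-1.7,2.8,0],[0,-1.7,2.8,0],[0,-1.7,2.5,0]]]' 0.65; python3 -m handwheel '[[[0,-1,2.2,0],[0,-0.8,1.4,0],[0,0,0,0],[0,0,0,0]]]'; python3 -c "
from h import *
go(442.7,110,-29,-9)
p,w=cloud('wrist','pics/w3.png')"
```

```text
time: 20.5
tool_pos: [463.7, 141.4, 119.1]
tcp_rot: [-1.239, 1.567, -2.966]
contact_force: [0.7, 0.3, 1.0]
grip_width: 59.8
time: 20.83
tool_pos: [442.2, 109.7, 120.1]
tcp_rot: [-1.484, 1.569, 3.071]
contact_force: [0.4, 0.2, 0.1]
grip_width: 59.5
t 20.83 tcp [442.2 109.7 120.1] shift cm [14.91  0.08 -0.04] down [-0.002  0.    -1.   ] jawyaw -9.0 q1 0.07 q6 0.23 grip 59.5 F [0.4 0.2 0.1]
 turn rad -0.0
 shift after turn [14.91  0.08 -0.04]
```

View pics/w3.png

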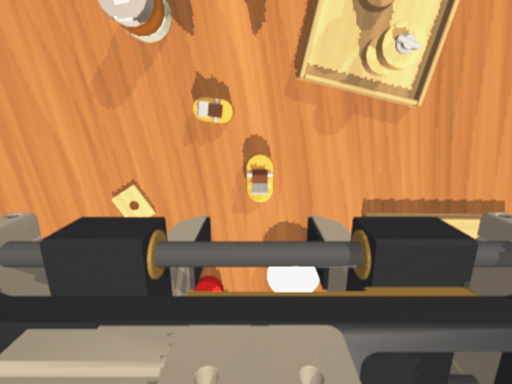

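The wrist view shows the large plane at (260,178), aligned and centred between the fingers.

```bash
python3 -m handwheel '[[[1,0,0,0],[2,0,0,0],[2.5,0,0,0],[2.5,0,0,0],[2.5,0,0,0],[2,0,0,0],[1,0,0,0],[0.6,0,0,0]]]';python3 -m handwheel '[[[0.3,0,0,0],[0.2,0,0,0],[0,0,0,0],[0,0,0,0]]]'; python3 -c "
from h import *
go(442.7,110,-28,-9)
tips()
p,w=cloud('side')
cv2.imwrite('pics/s7.png',cv2.resize(p[100:220,160:320,::-1],None,fx=4.5,fy=4.5))"
```

```text
time: 21.55
tool_pos: [442.2, 110.8, -22.1]
tcp_rot: [-1.403, 1.567, -3.129]
contact_force: [0.0, -0.5, 1.1]
grip_width: 59.7
time: 21.88
tool_pos: [443.6, 110.3, -24.4]
tcp_rot: [1.888, 1.569, 0.162]
contact_force: [0.0, 0.4, -0.6]
grip_width: 59.8
t 21.88 tcp [443.6 110.3 -24.4] shift cm [ 0.36 -0.08  0.04] down [ 0.001  0.    -1.   ] jawyaw -8.9 q1 0.08 q6 0.23 grip 59.8 F [ 0.   0.4 -0.6]
 turn rad 0.001
 shift after turn [ 0.36 -0.08  0.04]
side 412 furthest tool-x of finger pts (mm) [-22. -22. -22. -22. -22. -22. -22. -22. -22. -22. -22. -21.] hist [  4   5  46  59  60  54  49  16 119   0   0]
wrist 4519 furthest tool-x of finger pts (mm) [-23. -23. -23. -23. -23. -23. -23. -23. -23. -23. -23. -23.] hist [ 316  417  547  271  628  559  433  133 1215    0    0]
```

View pics/s7.png

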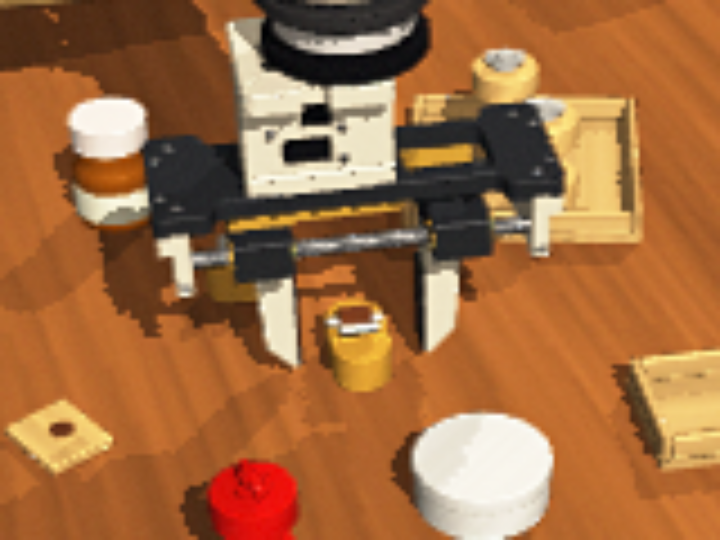

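```bash
python3 -m handwheel '[[[0.2,0,0,0],[0.25,0,0,0],[0,0,0,0],[0,0,0,0]]]';python3 -m handwheel '[[[0,0,0,0],[0,0,0,0],[0,0,0,0],[0,0,0,0],[0,0,0,0],[0,0,0,0],[0,0,0,0],[0,0,0,0]]]' 0.15; python3 -c "
from h import *
go(442.7,110,-28,-9)
p,w=cloud('side')
cv2.imwrite('pics/s8.png',cv2.resize(p[100:220,160:320,::-1],None,fx=4.5,fy=4.5))"
```

```text
time: 22.37
tool_pos: [442.8, 110.0, -29.5]
tcp_rot: [-1.562, 1.57, 2.995]
contact_force: [0.2, -0.0, -0.6]
grip_width: 60.1
time: 23.03
tool_pos: [443.0, 110.1, -29.4]
tcp_rot: [2.568, 1.571, 0.841]
contact_force: [0.4, 0.4, 0.4]
grip_width: 29.7
t 23.03 tcp [443.  110.1 -29.4] shift cm [-0.14 -0.03  0.01] down [ 0.  0. -1.] jawyaw -8.9 q1 0.08 q6 0.23 grip 29.7 F [0.4 0.4 0.4]
 turn rad 0.001
 shift after turn [-0.14 -0.03  0.01]
```

View pics/s8.png

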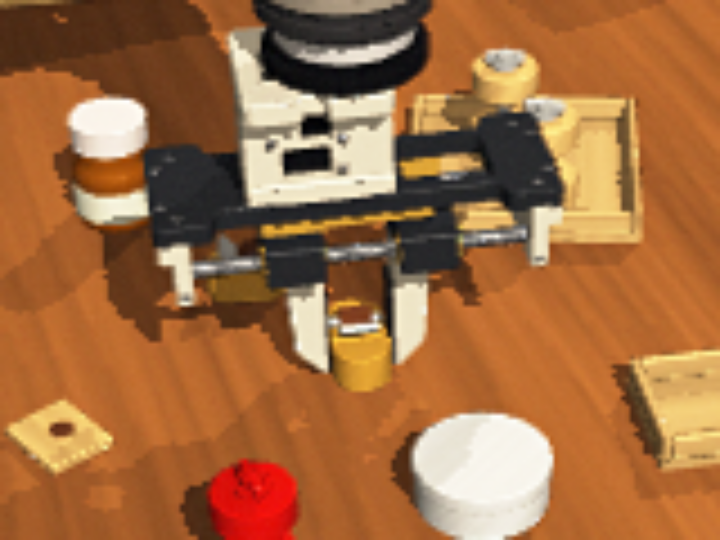

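The large plane is gripped at 29.7 mm, against its 30 mm width. I carry it to the far (−y) half of the dish.

```bash
python3 -m handwheel '[[[-0.7,0,0,0],[-1.5,0,0,0],[-2.5,0,0,0],[-2.5,0,0,0],[-2,0,0,0],[-1.2,0,0,0],[0,0,0,-0.08],[0,0,0,-0.08]]]'; python3 -c "
from h import *
go(582.7,-261,75,0)"
```

```text
time: 23.75
tool_pos: [443.3, 110.1, 75.9]
tcp_rot: [1.668, 1.569, 0.105]
contact_force: [-0.0, -0.1, -2.4]
grip_width: 29.9
t 23.75 tcp [443.3 110.1  75.9] shift cm [ 0.12 13.65 37.22] down [ 0.002  0.    -1.   ] jawyaw 0.4 q1 0.08 q6 0.07 grip 29.9 F [-0.  -0.1 -2.4]
 turn rad 0.008
 shift after turn [ 0.12 13.94 37.11]
```

```bash
python3 -m handwheel '[[[0,0.4,1,0],[0,0.8,2,0],[0,1.1,3,0],[0,1.1,3,0],[0,1.1,3,0],[0,1.1,3,0],[0,1.1,3,0],[0,1.1,3,0]]]';python3 -m handwheel '[[[0,1.1,3,0],[0,1.1,3,0],[0,1.1,3,0],[0,1,3,0],[0,1,2,0],[0,0.6,1.4,0],[0,0.2,0.8,0],[0,0,0,0]]]'; python3 -m handwheel '[[[0,0,0,0],[0,0,0,0]]]';python3 -c "
from h import *
go(582.7,-261,-23.5,0)"
```

```text
time: 24.42
tool_pos: [521.8, -101.9, 74.5]
tcp_rot: [-1.847, 1.57, 2.866]
contact_force: [0.4, -0.2, -2.3]
grip_width: 30.0
time: 25.08
tool_pos: [583.0, -263.5, 74.0]
tcp_rot: [-1.535, 1.57, -3.105]
contact_force: [0.3, 0.3, -1.8]
grip_width: 29.4
time: 25.25
tool_pos: [582.8, -260.4, 74.4]
tcp_rot: [-2.356, 1.569, 2.36]
contact_force: [-0.4, 0.6, -1.6]
grip_width: 29.8
t 25.25 tcp [ 582.8 -260.4   74.4] shift cm [ 9.79 -0.    0.07] down [-0.001  0.001 -1.   ] jawyaw 0.2 q1 -0.54 q6 -0.54 grip 29.8 F [-0.4  0.6 -1.6]
 turn rad 0.004
 shift after turn [ 9.79 -0.    0.07]
```

```bash
python3 -m handwheel '[[[1,0,0,0],[2,0,0,0],[2,0,0,0],[2,0,0,0],[1.2,0,0,0],[0.7,0,0,0],[0,0,0,0],[0,0,0,0]]]'; python3 -c "
from h import *
go(582.7,-261,-23.5,0)
p,w=cloud('side')
cv2.imwrite('pics/s9.png',cv2.resize(p[160:310,280:440,::-1],None,fx=4,fy=4))
m=(abs(w[...,0]-583)<14)&(abs(w[...,1]+261)<32)&(w[...,2]<60)
print(np.histogram(w[m][:,2],bins=np.arange(0,50,2)))"
```

```text
time: 25.92
tool_pos: [583.7, -261.3, -14.1]
tcp_rot: [1.3, 1.57, -0.266]
contact_force: [0.5, -1.0, -1.6]
grip_width: 29.8
t 25.92 tcp [ 583.7 -261.3  -14.1] shift cm [ 0.94 -0.1  -0.03] down [ 0. -0. -1.] jawyaw 0.2 q1 -0.54 q6 -0.55 grip 29.8 F [ 0.5 -1.  -1.6]
 turn rad 0.004
 shift after turn [ 0.94 -0.1  -0.03]
(array([  1,  33, 108,  25,   0,   0,   0,   3,   7,  13,  10,  15,  10,
        13,   6,  12,  45,  90,  19,  13,   4,  12,  12,   3]), array([ 0,  2,  4,  6,  8, 10, 12, 14, 16, 18, 20, 22, 24, 26, 28, 30, 32,
       34, 36, 38, 40, 42, 44, 46, 48]))
```

View pics/s9.png

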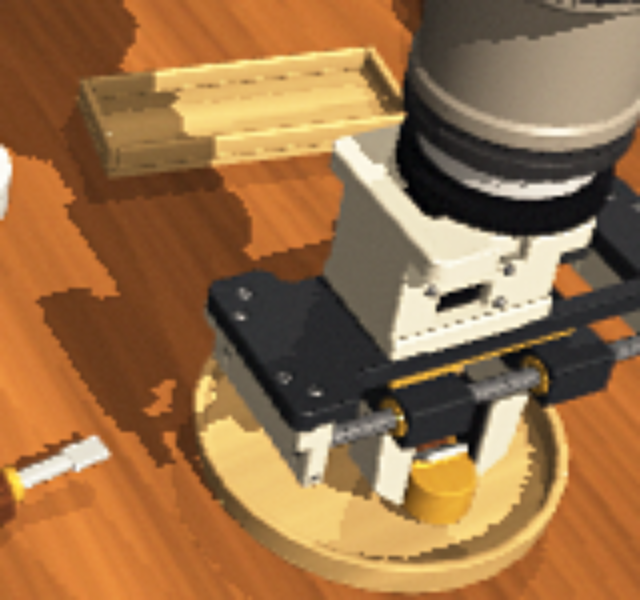

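```bash
python3 -m handwheel '[[[0.4,-0.05,0,0],[0.4,-0.05,0,0],[0.1,0,0,0],[0,0,0,0],[0,0,0,0]]]'; python3 -c "
from h import *
go(582.7,-261,-24.2,0)"
```

```text
time: 26.38
tool_pos: [582.4, -261.5, -23.3]
tcp_rot: [1.88, 1.571, 0.313]
contact_force: [-0.3, -0.7, -1.7]
grip_width: 29.7
t 26.38 tcp [ 582.4 -261.5  -23.3] shift cm [ 0.09  0.03 -0.05] down [ 0.  0. -1.] jawyaw 0.2 q1 -0.54 q6 -0.55 grip 29.7 F [-0.3 -0.7 -1.7]
 turn rad 0.004
 shift after turn [ 0.09  0.03 -0.05]
```

```bash
python3 -m handwheel '[[[0.1,0,0,0],[0,0,0,0],[0,0,0,0]]]'; python3 -m handwheel '[[[0,0,0,0],[0,0,0,0],[0,0,0,0],[0,0,0,0],[0,0,0,0]]]' 0.55; python3 -m handwheel '[[[-1,0,0,0],[-2,0,0,0],[-3,0,0,0],[-3,0,0,0],[-2,0,0,0],[-2,0,0,0],[-1,0,0,0],[0,0,0,0]]]'; python3 -c "
from h import *
p,w=cloud('side')
cv2.imwrite('pics/s10.png',cv2.resize(p[160:310,280:440,::-1],None,fx=4,fy=4))
m=(abs(w[...,0]-583)<60)&(abs(w[...,1]+261)<40)&(w[...,2]<30)&(w[...,2]>12)&(np.hypot(w[...,0]-582.7,w[...,1]+228)<68)
print(cv2.minAreaRect(w[m][:,:2].astype(np.float32)),np.percentile(w[m][:,2],50))
go(406.6,189.5,120,71)"
```

```text
time: 26.63
tool_pos: [582.5, -261.4, -24.3]
tcp_rot: [1.385, 1.571, -0.182]
contact_force: [0.3, 1.3, -1.3]
grip_width: 29.8
time: 27.05
tool_pos: [582.5, -261.4, -24.3]
tcp_rot: [1.588, 1.571, 0.021]
contact_force: [0.7, -0.5, -0.2]
grip_width: 50.3
time: 27.72
tool_pos: [583.8, -262.2, 119.0]
tcp_rot: [1.046, 1.565, -0.521]
contact_force: [-0.1, -1.1, 0.2]
grip_width: 50.5
((580.346923828125, -258.96014404296875), (30.354991912841797, 54.03996658325195), 2.094364643096924) 24.205607813764914
t 27.77 tcp [ 582.9 -261.7  116.8] shift cm [ -0.41 -17.45 -45.19] down [ 0.002 -0.001 -1.   ] jawyaw 0.2 q1 -0.54 q6 -0.55 grip 50.5 F [ 0.3 -0.1 -0.2]
 turn rad -1.235
 shift after turn [ -0.41  36.92 -31.36]
```

View pics/s10.png

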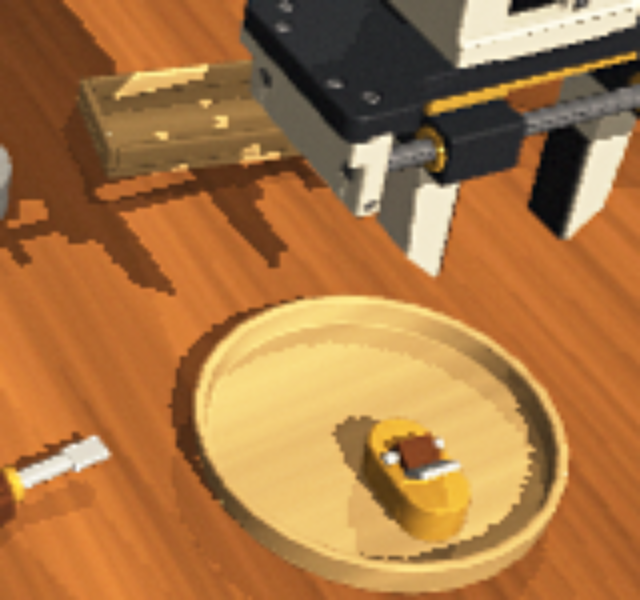

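The large plane lies sole-down in the dish with its top at 24 mm. Now the small plane.

```bash
python3 -m handwheel '[[[0,-0.4,-1,0],[0,-0.8,-2,0],[0,-1.2,-3,0],[0,-1.2,-3,0],[0,-1.2,-3,0],[0,-1.2,-3,0],[0,-1.2,-3,0],[0,-1.2,-3,0]]]'; python3 -m handwheel '[[[0,-1.2,-3,0],[0,-1.2,-3,0],[0,-1.2,-3,0],[0,-1.2,-3,0],[0,-1.2,-3,0],[0,-1.2,-3,0],[0,-1,-2.5,0],[0,-0.6,-1.5,0]]]'; python3 -m handwheel '[[[0,0,0,-0.1],[0,0,0,-0.12],[0,0,0,-0.12],[0,0,0,-0.12],[0,0,0,-0.12],[0,0,0,-0.12],[0,0,0,-0.12],[0,0,0,-0.12]]]';  python3 -m handwheel '[[[0,0,0,-0.12],[0,0,0,-0.12],[0,0,0,-0.05],[0,0,0,0]]]'; python3 -c "
from h import *
p,w=cloud('wrist','pics/w4.png')
go(406.6,189.5,-29,71)"
```

```text
time: 28.43
tool_pos: [495.7, -50.2, 114.0]
tcp_rot: [-1.877, 1.568, 2.839]
contact_force: [-0.2, 0.6, 0.9]
grip_width: 50.5
time: 29.1
tool_pos: [406.2, 169.8, 114.2]
tcp_rot: [-1.532, 1.567, -3.097]
contact_force: [-0.1, -1.2, -0.2]
grip_width: 50.4
time: 29.77
tool_pos: [407.6, 167.7, 114.2]
tcp_rot: [-2.331, 1.568, -2.952]
contact_force: [-0.1, -0.2, -0.2]
grip_width: 50.4
time: 30.1
tool_pos: [407.7, 167.7, 114.3]
tcp_rot: [-2.609, 1.568, -2.944]
contact_force: [-0.4, 0.6, 0.2]
grip_width: 50.4
t 30.15 tcp [407.8 167.7 114.4] shift cm [14.34  2.03 -0.81] down [-0.003 -0.    -1.   ] jawyaw 70.6 q1 0.22 q6 -1.02 grip 50.8 F [-0.1  0.1 -0.6]
 turn rad -0.007
 shift after turn [14.34  2.04 -0.79]
```

View pics/w4.png

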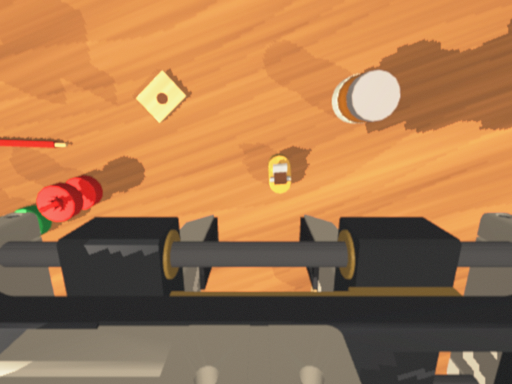

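```bash
python3 -m handwheel '[[[0,1,-0.4,0],[0,1,-0.3,0],[0,0,0,0],[0,0,0,0]]]'; python3 -c "
from h import *
p,w=cloud('wrist','pics/w5.png')
m=(np.hypot(w[...,0]-407,w[...,1]-189.5)<30)&(w[...,2]>10)&(w[...,2]<24)
print(cv2.minAreaRect(w[m][:,:2].astype(np.float32)))
go(406.6,189.5,-29,71)"
```

```text
time: 30.48
tool_pos: [408.6, 189.9, 115.5]
tcp_rot: [-2.689, 1.571, -3.025]
contact_force: [-0.4, -0.7, 0.7]
grip_width: 50.6
((405.5124206542969, 191.13302612304688), (23.779829025268555, 40.970794677734375), 71.45361328125)
t 30.53 tcp [408.5 189.6 115.5] shift cm [14.45 -0.07 -0.18] down [-0. -0. -1.] jawyaw 70.8 q1 0.26 q6 -0.97 grip 50.8 F [ 0.1  0.4 -0.8]
 turn rad -0.004
 shift after turn [14.45 -0.07 -0.18]
```

```bash
python3 -m handwheel '[[[1,0,-0.1,0],[2,0,-0.1,0],[2.5,0,0,0],[2.5,0,0,0],[2.5,0,0,0],[2,0,0,0],[1,0,0,0],[0.5,0,0,0]]]';python3 -m handwheel '[[[0.3,0,0,0],[0,0,0,0],[0,0,0,0]]]'; python3 -c "
from h import *
go(406.2,190,-29.3,71)"
```

```text
time: 31.2
tool_pos: [405.8, 189.3, -25.9]
tcp_rot: [-2.522, 1.568, -2.859]
contact_force: [0.2, 0.1, -0.4]
grip_width: 50.7
time: 31.45
tool_pos: [407.4, 189.9, -26.8]
tcp_rot: [0.644, 1.57, 0.308]
contact_force: [0.4, -0.3, 1.2]
grip_width: 50.7
t 31.45 tcp [407.4 189.9 -26.8] shift cm [ 0.25 -0.03 -0.11] down [ 0.001  0.    -1.   ] jawyaw 70.7 q1 0.27 q6 -0.97 grip 50.7 F [ 0.4 -0.3  1.2]
 turn rad -0.005
 shift after turn [ 0.25 -0.03 -0.11]
```

```bash
python3 -m handwheel '[[[0.2,0,-0.1,0],[0,0,0,0],[0,0,0,0]]]';python3 -m handwheel '[[[0,0,0,0],[0,0,0,0],[0,0,0,0],[0,0,0,0],[0,0,0,0],[0,0,0,0],[0,0,0,0],[0,0,0,0]]]' 0.1; python3 -c "
from h import *
go(406.6,189.5,-29,71)"; python3 -m handwheel '[[[0,0,0,0],[-0.7,0,0,0],[-1.5,0,0,0],[-2.5,0,0,0],[-2.5,0,0,0],[-2,0,0,0],[-1.2,0,0,0],[0,0,0,0]]]';python3 -c "
from h import *
p,w=cloud('side')
cv2.imwrite('pics/s11.png',cv2.resize(p[80:220,160:320,::-1],None,fx=4,fy=4))
go(582.7,-193,75,0)"
```

```text
time: 31.7
tool_pos: [406.1, 190.2, -29.0]
tcp_rot: [0.672, 1.57, 0.335]
contact_force: [0.3, -0.1, 0.4]
grip_width: 50.7
time: 32.37
tool_pos: [406.0, 190.2, -29.3]
tcp_rot: [0.911, 1.57, 0.575]
contact_force: [0.8, 0.5, 1.4]
grip_width: 24.0
t 32.37 tcp [406.  190.2 -29.3] shift cm [-0.03 -0.04  0.08] down [ 0.  0. -1.] jawyaw 70.7 q1 0.27 q6 -0.97 grip 24.0 F [0.8 0.5 1.4]
 turn rad -0.005
 shift after turn [-0.03 -0.04  0.08]
time: 33.03
tool_pos: [407.3, 190.5, 77.3]
tcp_rot: [0.607, 1.566, 0.271]
contact_force: [0.3, 0.1, -0.5]
grip_width: 23.6
t 33.08 tcp [406.5 190.2  75.8] shift cm [  0.09 -30.35  29.3 ] down [ 0.003  0.001 -1.   ] jawyaw 70.7 q1 0.27 q6 -0.97 grip 24.1 F [-0.1 -0.  -1.7]
 turn rad 1.234
 shift after turn [ 0.09 17.62 38.32]
```

View pics/s11.png

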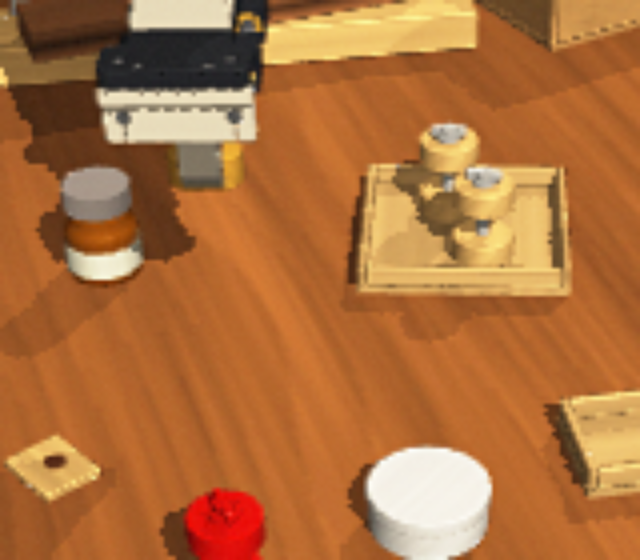

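```bash
python3 -m handwheel '[[[0,0,0,0.1],[0,0,0,0.12],[0,0,0,0.12],[0,0,0,0.12],[0,0,0,0.12],[0,0,0,0.12],[0,0,0,0.12],[0,0,0,0.12]]]'; python3 -m handwheel '[[[0,0,0,0.12],[0,0,0,0.1],[0,0,0,0.07],[0,0.5,1,0],[0,1,2,0],[0,1.3,3,0],[0,1.3,3,0],[0,1.3,3,0]]]';python3 -m handwheel '[[[0,1.3,3,0],[0,1.3,3,0],[0,1.3,3,0],[0,1.3,3,0],[0,1.3,3,0],[0,1.3,3,0],[0,1.3,3,0],[0,1.3,2.4,0]]]';python3 -m handwheel '[[[0,0.6,1.5,0],[0,0.2,0.6,0],[0,0,0,0],[0,0,0,0]]]';python3 -c "
from h import *
go(582.7,-193,-23.5,0)"
```

```text
time: 33.75
tool_pos: [404.8, 189.8, 73.3]
tcp_rot: [-1.604, 1.568, -2.886]
contact_force: [-0.0, -0.6, -1.5]
grip_width: 23.5
time: 34.42
tool_pos: [460.2, 68.4, 73.8]
tcp_rot: [-1.517, 1.569, -3.08]
contact_force: [0.6, 0.4, -0.8]
grip_width: 23.7
time: 35.08
tool_pos: [564.8, -166.4, 73.3]
tcp_rot: [-1.726, 1.569, 2.992]
contact_force: [0.7, 0.1, -1.2]
grip_width: 23.8
time: 35.42
tool_pos: [572.3, -183.8, 73.6]
tcp_rot: [-2.139, 1.568, 2.578]
contact_force: [-0.1, 0.4, -1.0]
grip_width: 24.0
t 35.42 tcp [ 572.3 -183.8   73.6] shift cm [9.71 1.06 0.94] down [-0.002  0.001 -1.   ] jawyaw 0.3 q1 -0.44 q6 -0.44 grip 24.0 F [-0.1  0.4 -1. ]
 turn rad 0.005
 shift after turn [9.71 1.06 0.93]
```

```bash
python3 -m handwheel '[[[0.5,0.5,0.5,0],[1.5,0.5,0.4,0],[2,0,0,0],[2,0,0,0],[1.5,0,0,0],[1,0,0,0],[0.5,0,0,0],[0,0,0,0]]]'; python3 -m handwheel '[[[0,0,0,0],[0,0,0,0],[0,0,0,0]]]'; python3 -c "
from h import *
go(582.7,-193,-24,0)
p,w=cloud('side')
cv2.imwrite('pics/s12.png',cv2.resize(p[160:310,280:440,::-1],None,fx=4,fy=4))"
```

```text
time: 36.08
tool_pos: [582.9, -192.4, -16.4]
tcp_rot: [-2.082, 1.569, 2.636]
contact_force: [-0.4, -0.2, -1.2]
grip_width: 23.8
time: 36.33
tool_pos: [584.2, -193.4, -14.3]
tcp_rot: [1.172, 1.569, -0.395]
contact_force: [0.1, -0.5, -1.2]
grip_width: 23.7
t 36.33 tcp [ 584.2 -193.4  -14.3] shift cm [ 0.97 -0.15 -0.05] down [ 0.002 -0.001 -1.   ] jawyaw 0.2 q1 -0.44 q6 -0.45 grip 23.7 F [ 0.1 -0.5 -1.2]
 turn rad 0.004
 shift after turn [ 0.97 -0.15 -0.05]
```

View pics/s12.png

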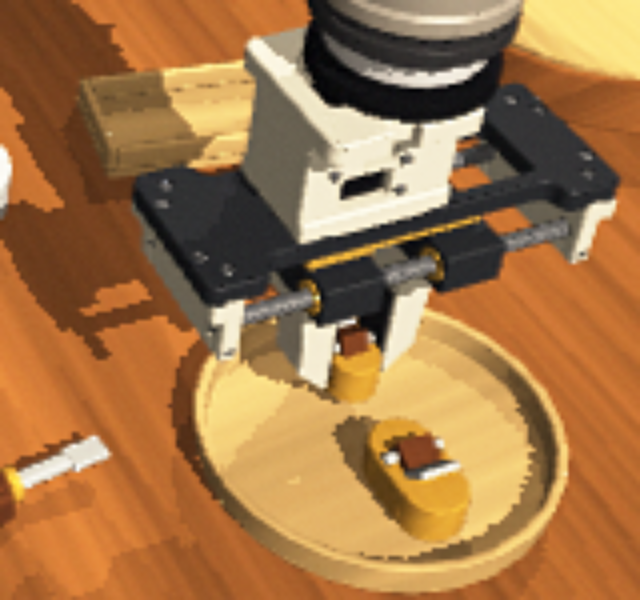

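```bash
python3 -m handwheel '[[[0.4,-0.05,0,0],[0.4,-0.05,0,0],[0.1,0,0,0],[0,0,0,0],[0,0,0,0],[0,0,0,0]]]'; python3 -c "
from h import *
go(582.7,-193,-24,0)"
```

```text
time: 36.88
tool_pos: [582.3, -193.2, -24.3]
tcp_rot: [-2.027, 1.571, 2.689]
contact_force: [-1.6, 0.8, 3.6]
grip_width: 24.0
t 36.88 tcp [ 582.3 -193.2  -24.3] shift cm [-0.03  0.04 -0.02] down [-0.  0. -1.] jawyaw 0.2 q1 -0.45 q6 -0.45 grip 24.0 F [-1.6  0.8  3.6]
 turn rad 0.004
 shift after turn [-0.03  0.04 -0.02]
```

Contact force is 3.6 N, so it is on the floor. I release and retreat.

```bash
python3 -m handwheel '[[[0,0,0,0],[0,0,0,0],[0,0,0,0],[0,0,0,0],[0,0,0,0]]]' 0.5; python3 -m handwheel '[[[-1,0,0,0],[-2,0,0,0],[-3,0,0,0],[-3,0,0,0],[-2,0,0,0],[-2,0,0,0],[-1,0,0,0],[0,0,0,0]]]'; python3 -c "
from h import *
p,w=cloud('side')
cv2.imwrite('pics/s13.png',cv2.resize(p[160:310,200:440,::-1],None,fx=3,fy=3))
for y in(-261,-193):
  m=(abs(w[...,0]-583)<60)&(abs(w[...,1]-y)<33)&(w[...,2]<30)&(w[...,2]>12)&(np.hypot(w[...,0]-582.7,w[...,1]+228)<68)
  print(cv2.minAreaRect(w[m][:,:2].astype(np.float32)),np.percentile(w[m][:,2],50))
g=np.array([405.3,-204]);u=np.array([np.cos(np.radians(8)),np.sin(np.radians(8))])
t=g-20*u;print(t)
go(*t,110,98)"
```

```text
time: 37.3
tool_pos: [582.4, -193.2, -24.5]
tcp_rot: [-3.017, 1.571, 1.699]
contact_force: [0.5, 0.1, 0.0]
grip_width: 45.4
time: 37.97
tool_pos: [583.9, -193.8, 118.8]
tcp_rot: [1.139, 1.565, -0.427]
contact_force: [0.2, -0.6, -0.2]
grip_width: 46.2
((580.7850952148438, -259.4759521484375), (30.727214813232422, 52.824432373046875), 2.6473586559295654) 24.15571335780288
((580.332763671875, -193.9923095703125), (41.02289962768555, 24.756332397460938), 88.7879638671875) 23.74846442102472
[ 385.49463863 -206.78346202]
t 38.02 tcp [ 582.9 -193.4  116.7] shift cm [  0.63 -19.75   1.26] down [ 0.002 -0.001 -1.   ] jawyaw 0.2 q1 -0.45 q6 -0.45 grip 46.0 F [-0.2 -0.7 -0.2]
 turn rad 1.435
 shift after turn [ 0.63 -1.43 19.74]
```

View pics/s13.png

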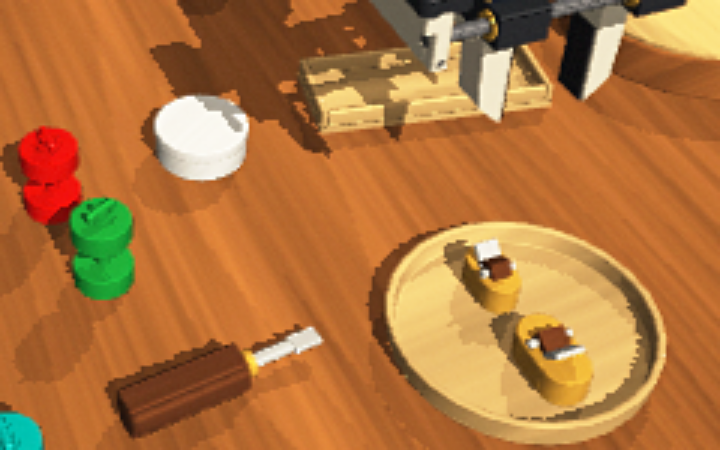

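Both planes sit sole-down in the dish. For the gouge grasp the 190 mm wide body comes near the green decoy, so I check that clearance first.

Run:
```python
from h import *
o=bot.get_obs();M=R.from_euler('xyz',o['tcp_rot']).as_matrix()
p,w=cloud('side')
t=(w-o['tool_pos'])@M
m=(abs(t[...,1])<110)&(abs(t[...,2])<60)&(t[...,0]<0)&(t[...,0]>-140);P=t[m]
for a in range(-110,110,10):
    q=P[(P[:,1]>=a)&(P[:,1]<a+10)]
    if len(q):print('jaw y',a,'lowest tool-x',np.percentile(q[:,0],98).round(),'z',q[:,2].min().round(),q[:,2].max().round(),len(q))
P2,W=cloud('top')
for k,c in(('green',(366,-97)),('turq',(278,-236)),('red',(356,-25))):
    for n,ww in(('side',w),('top',W)):
        mm=(np.hypot(ww[...,0]-c[0],ww[...,1]-c[1])<30)&(ww[...,2]>40)&(ww[...,2]<56)
        if mm.sum()>20: print(k,n,np.round(cv2.minAreaRect(ww[mm][:,:2].astype(np.float32))[:2],1))
```

```text
jaw y -100 lowest tool-x -124.0 z -38.0 37.0 236
jaw y -90 lowest tool-x -101.0 z -37.0 38.0 350
jaw y -80 lowest tool-x -110.0 z 24.0 37.0 49
jaw y -70 lowest tool-x -112.0 z 23.0 34.0 47
jaw y -60 lowest tool-x -100.0 z -2.0 37.0 197
jaw y -50 lowest tool-x -50.0 z -11.0 37.0 321
jaw y -40 lowest tool-x -44.0 z -11.0 37.0 274
jaw y -30 lowest tool-x -37.0 z 8.0 37.0 154
jaw y -20 lowest tool-x -113.0 z 20.0 31.0 71
jaw y -10 lowest tool-x -112.0 z 20.0 31.0 72
jaw y 0 lowest tool-x -113.0 z 20.0 31.0 69
jaw y 10 lowest tool-x -112.0 z 20.0 31.0 73
jaw y 20 lowest tool-x -36.0 z -14.0 37.0 618
jaw y 30 lowest tool-x -46.0 z 9.0 38.0 261
jaw y 40 lowest tool-x -105.0 z -17.0 37.0 146
jaw y 50 lowest tool-x -109.0 z -21.0 36.0 82
jaw y 60 lowest tool-x -112.0 z -34.0 37.0 172
jaw y 70 lowest tool-x -102.0 z -36.0 38.0 329
jaw y 80 lowest tool-x -103.0 z 34.0 38.0 84
jaw y 90 lowest tool-x -124.0 z 35.0 37.0 9
green side [[365.5 -99.6]
 [ 38.3  36. ]]
turq side [[ 275.1 -238. ]
 [  36.7   37. ]]
red side [[353.  -26.5]
 [ 37.1  36.4]]
red top [[355.7 -25.2]
 [ 34.6  34.8]]
```

The body's lowest point is about 67 mm above the tips. With the tips at 11 mm it clears the 61 mm decoy. The finger ends also taper enough to fit inside the long tray. I move to the gouge.

```bash
python3 -m handwheel '[[[0,0,0,0.08],[0,0,0,0.12],[0,0,0,0.12],[0,0,0,0.12],[0,0,0,0.12],[0,0,0,0.12],[0,0,0,0.12],[0,0,0,0.12]]]' 0.65; python3 -m handwheel '[[[0,0,0,0.12],[0,0,0,0.12],[0,0,0,0.12],[0,0,0,0.12],[0,0,0,0.04],[0,0,1,0],[0,0,2,0],[0,-0.2,2.5,0]]]'; python3 -m handwheel '[[[0,-0.2,2.5,0],[0,-0.2,2.5,0],[0,-0.2,2.5,0],[0,-0.2,2.5,0],[0,-0.2,2,0],[0,-0.2,1.5,0],[0,-0.2,0.7,0],[0,0,0,0]]]'; python3 -m handwheel '[[[0,0,0,0],[0,0,0,0]]]'; python3 -c "
from h import *
p,w=cloud('wrist','pics/w6.png')
go(385.5,-206.8,-22.5,98)"
```

```text
time: 38.78
tool_pos: [581.5, -192.8, 113.5]
tcp_rot: [-1.115, 1.567, 2.675]
contact_force: [0.7, 0.2, -0.9]
grip_width: 59.7
time: 39.45
tool_pos: [526.9, -198.3, 113.4]
tcp_rot: [-0.673, 1.568, 2.604]
contact_force: [-1.4, -0.6, -0.8]
grip_width: 59.7
time: 40.12
tool_pos: [383.5, -203.2, 114.7]
tcp_rot: [-0.816, 1.568, 2.46]
contact_force: [0.3, 0.3, -0.2]
grip_width: 59.8
time: 40.28
tool_pos: [385.9, -203.9, 115.4]
tcp_rot: [-2.842, 1.57, 0.435]
contact_force: [-0.1, -0.1, 1.1]
grip_width: 59.7
t 40.33 tcp [ 385.9 -203.9  115.4] shift cm [13.79  0.28  0.08] down [ 0.  0. -1.] jawyaw -82.2 q1 -0.66 q6 0.77 grip 59.8 F [ 0.   0.3 -0.2]
 turn rad -0.004
 shift after turn [13.79  0.28  0.08]
```

View pics/w6.png

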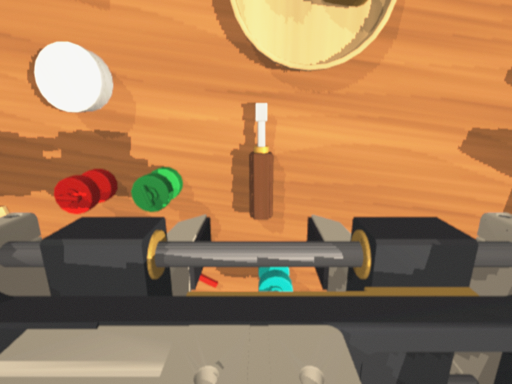

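```bash
python3 -m handwheel '[[[1,0.1,0,0],[2,0.1,0,0],[2.5,0,0,0],[2.5,0,0,0],[2.5,0,0,0],[1.6,0,0,0],[0.8,0,0,0],[0.4,0,0,0]]]';python3 -m handwheel '[[[0,0,0,0],[0,0,0,0],[0,0,0,0]]]'; python3 -c "
from h import *
go(385.5,-206.8,-22.5,98)"
```

```text
time: 41.0
tool_pos: [385.3, -205.4, -18.6]
tcp_rot: [-0.868, 1.569, 2.409]
contact_force: [-0.1, 0.6, 0.8]
grip_width: 59.5
time: 41.25
tool_pos: [386.1, -206.3, -16.5]
tcp_rot: [2.386, 1.569, -0.621]
contact_force: [-0.2, -0.7, 0.3]
grip_width: 59.7
t 41.25 tcp [ 386.1 -206.3  -16.5] shift cm [0.6  0.04 0.07] down [ 0.002 -0.001 -1.   ] jawyaw -82.3 q1 -0.67 q6 0.77 grip 59.7 F [-0.2 -0.7  0.3]
 turn rad -0.005
 shift after turn [0.6  0.04 0.07]
```

```bash
python3 -m handwheel '[[[0.3,0,0,0],[0.4,0,0.1,0],[0,0,0,0],[0,0,0,0]]]';python3 -m handwheel '[[[0,0,0,0],[0,0,0,0],[0,0,0,0],[0,0,0,0],[0,0,0,0],[0,0,0,0],[0,0,0,0],[0,0,0,0]]]' 0.1; python3 -c "
from h import *
go(385.5,-206.8,-22.5,98)"; python3 -m handwheel '[[[0,0,0,0],[-0.5,0,0,0],[-1,0,0,0],[-2,0,0,0],[-2,0,0,0],[-2,0,0,0],[-1.5,0,0,0],[-0.5,0,0,0]]]';python3 -c "
from h import *
p,w=cloud('side')
cv2.imwrite('pics/s14.png',cv2.resize(p[150:330,180:380,::-1],None,fx=3.5,fy=3.5))
o=bot.get_obs();M=R.from_euler('xyz',o['tcp_rot']).as_matrix();t=(w-o['tool_pos'])@M
m=(abs(t[...,1])<12)&(abs(t[...,2])<100)&(t[...,0]>-50)&(w[...,2]>30);P=w[m]
s=(P[:,0]-o['tool_pos'][0])
for a in range(-60,100,15):
  q=P[(s>=a)&(s<a+15)]
  if len(q)>3:print(a,len(q),'z',np.percentile(q[:,2],[3,97]).round(1))
go(385.5,-206.8,-22.5,98)
"
```

```text
time: 41.58
tool_pos: [384.1, -205.9, -24.5]
tcp_rot: [-1.039, 1.57, 2.238]
contact_force: [0.1, -0.4, -0.4]
grip_width: 59.6
time: 42.25
tool_pos: [384.4, -206.0, -24.4]
tcp_rot: [-3.013, 1.571, 0.264]
contact_force: [-0.0, -0.1, 0.9]
grip_width: 25.6
t 42.25 tcp [ 384.4 -206.   -24.4] shift cm [-0.19  0.1  -0.1 ] down [ 0.  0. -1.] jawyaw -82.3 q1 -0.67 q6 0.77 grip 25.6 F [-0.  -0.1  0.9]
 turn rad -0.005
 shift after turn [-0.19  0.1  -0.1 ]
time: 42.92
tool_pos: [385.3, -206.7, 72.9]
tcp_rot: [2.369, 1.567, -0.637]
contact_force: [0.6, -0.6, -1.2]
grip_width: 25.5
-45 159 z [ 99.5 121.9]
-30 146 z [104.5 121.8]
-15 80 z [107.5 121.9]
t 42.97 tcp [ 385.3 -206.6   72.6] shift cm [ 9.51 -0.01  0.01] down [ 0.003 -0.002 -1.   ] jawyaw -82.3 q1 -0.67 q6 0.77 grip 25.7 F [ 1.4 -0.3 -1.4]
 turn rad -0.005
 shift after turn [ 9.51 -0.01  0.01]
```

View pics/s14.png

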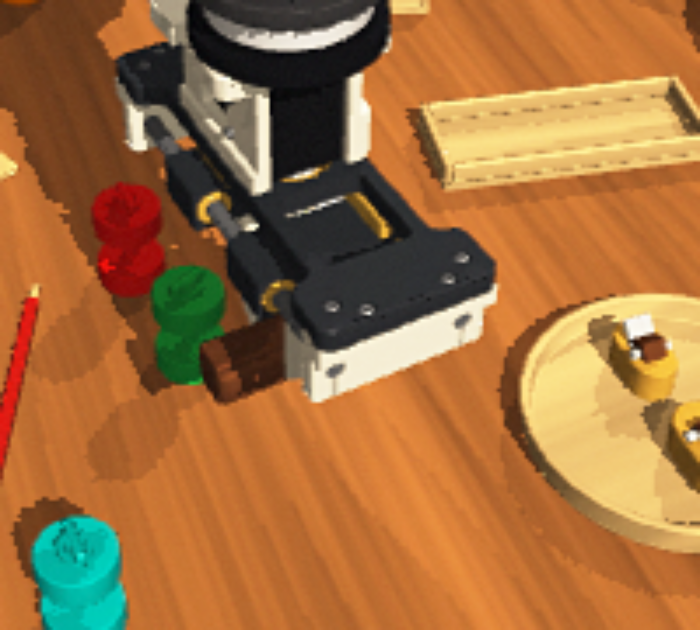

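The gouge is held level, with its handle top steady at 122 mm and the grip at 25.6 mm. I carry it to the long tray.

```bash
python3 -m handwheel '[[[0,0,0,0.1],[0,0,0,0.1],[0,0,0,0.1],[0,0,0,0]]]'; python3 -c "
from h import *
go(618.5,3.1,75,80.5)"
```

```text
time: 43.3
tool_pos: [383.8, -205.5, 69.7]
tcp_rot: [-0.555, 1.569, 2.417]
contact_force: [0.3, -0.0, -0.6]
grip_width: 25.5
t 43.3 tcp [ 383.8 -205.5   69.7] shift cm [ -0.53 -24.51 -19.64] down [-0.001  0.001 -1.   ] jawyaw -99.7 q1 -0.67 q6 1.07 grip 25.5 F [ 0.3 -0.  -0.6]
 turn rad -0.003
 shift after turn [ -0.53 -24.45 -19.71]
```

```bash
python3 -m handwheel '[[[0,-1,-0.8,0],[0,-2,-1.6,0],[0,-2.5,-2,0],[0,-2.5,-2,0],[0,-2.5,-2,0],[0,-2.5,-2,0],[0,-2.5,-2,0],[0,-2.5,-2,0]]]'; python3 -m handwheel '[[[0,-2.5,-2,0],[0,-2,-1.6,0],[0,-1.3,-1,0],[0,-0.7,-0.6,0],[0,0,0,0],[0,0,0,0],[0,0,0,0]]]'; python3 -c "
from h import *
go(618.5,3.1,-19,80.5)"
```

```text
time: 43.97
tool_pos: [556.5, -50.6, 69.6]
tcp_rot: [-0.086, 1.569, 2.894]
contact_force: [1.0, -0.1, -0.4]
grip_width: 25.6
time: 44.55
tool_pos: [616.9, 2.7, 70.1]
tcp_rot: [0.195, 1.569, -3.112]
contact_force: [-0.4, -0.2, -0.1]
grip_width: 25.9
t 44.55 tcp [616.9   2.7  70.1] shift cm [ 8.91 -0.07 -0.16] down [-0.002 -0.    -1.   ] jawyaw -99.5 q1 -0.12 q6 1.62 grip 25.9 F [-0.4 -0.2 -0.1]
 turn rad 0.001
 shift after turn [ 8.91 -0.07 -0.16]
```

Good alignment. I lower most of the way and look.

```bash
python3 -m handwheel '[[[1,0,-0.1,0],[2,0,0,0],[2,0,0,0],[1.3,0,0,0],[0.6,0,0,0],[0,0,0,0],[0,0,0,0],[0,0,0,0]]]'; python3 -c "
from h import *
go(618.5,3.1,-19,80.5)
for n in('side','top'):
  p,w=cloud(n)
  cv2.imwrite('pics/l_%s.png'%n,cv2.resize(p[130:230,250:400,::-1] if n=='side' else p[80:190,200:330,::-1],None,fx=5,fy=5))"
```

```text
time: 45.22
tool_pos: [619.6, 3.0, 2.6]
tcp_rot: [-3.058, 1.569, -0.082]
contact_force: [-0.4, -0.2, -0.4]
grip_width: 25.9
t 45.22 tcp [619.6   3.    2.6] shift cm [2.16 0.   0.12] down [ 0.002 -0.    -1.   ] jawyaw -99.5 q1 -0.12 q6 1.62 grip 25.9 F [-0.4 -0.2 -0.4]
 turn rad 0.0
 shift after turn [2.16 0.   0.12]
```

View pics/l_side.png

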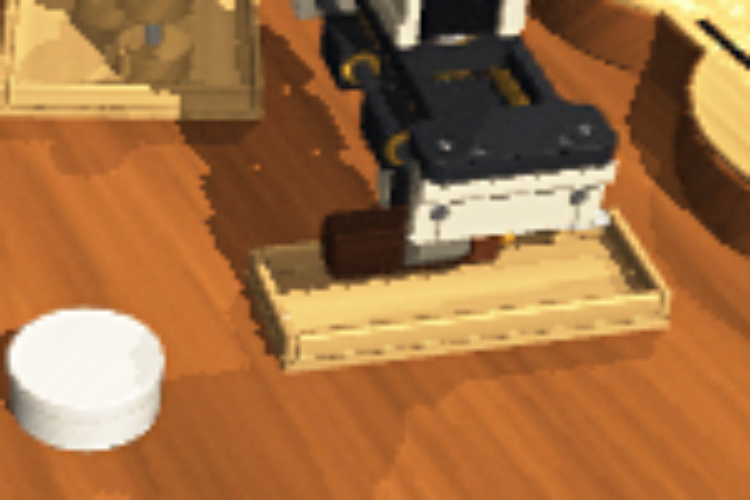

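View pics/l_top.png

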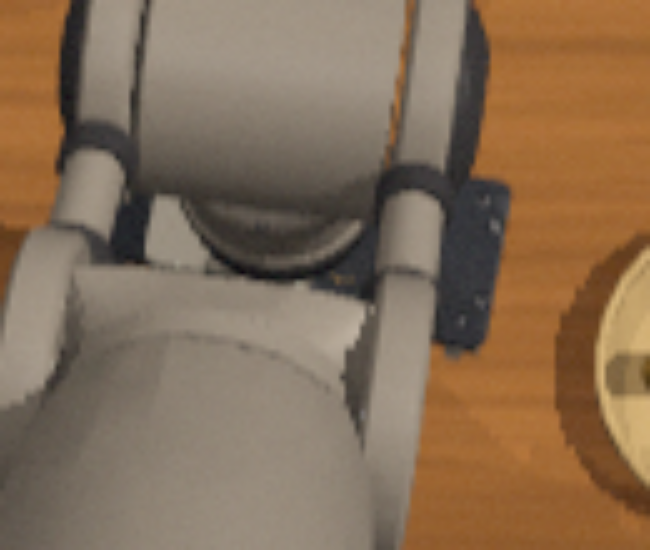

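```bash
python3 -m handwheel '[[[0.6,0,0.05,0],[0.6,0,0.05,0],[0.4,0,0,0],[0.2,0,0,0],[0,0,0,0],[0,0,0,0]]]'; python3 -c "
from h import *
go(618.5,3.1,-19,80.5)"
```

```text
time: 45.82
tool_pos: [617.9, 3.5, -16.7]
tcp_rot: [-0.162, 1.57, 2.814]
contact_force: [-0.5, -0.6, -0.6]
grip_width: 25.5
t 45.82 tcp [617.9   3.5 -16.7] shift cm [ 0.23  0.03 -0.07] down [-0.  0. -1.] jawyaw -99.5 q1 -0.12 q6 1.62 grip 25.5 F [-0.5 -0.6 -0.6]
 turn rad 0.001
 shift after turn [ 0.23  0.03 -0.07]
```

```bash
python3 -m handwheel '[[[0.1,0,0,0],[0.1,0,0,0],[0,0,0,0],[0,0,0,0]]]'; python3 -m handwheel '[[[0,0,0,0],[0,0,0,0],[0,0,0,0],[0,0,0,0]]]' 0.38; python3 -m handwheel '[[[-0.5,0,0,0],[-1,0,0,0],[-1.5,0,0,0],[-3,0,0,0],[-3,0,0,0],[-2,0,0,0],[-1,0,0,0],[0,0,0,0]]]'; python3 -m handwheel '[[[-1.5,0,2,0],[-1,0,2.5,0],[0,0,3,0],[0,0,3,0],[0,0,3,0],[0,0,2.5,0],[0,0,1,0],[0,0,0,0]]]'; python3 -c "
from h import *
o=bot.get_obs();print(o['tool_pos'],o['grip_width'])
for n in('side','top'):
  p,w=cloud(n)
  cv2.imwrite('pics/f_%s.png'%n,p[:,:,::-1])
  if n=='side': cv2.imwrite('pics/f_c.png',cv2.resize(p[130:230,250:400,::-1],None,fx=5,fy=5))
  c=np.array([639,-.4]);u=np.array([np.cos(np.radians(-9.5)),np.sin(np.radians(-9.5))]);v=np.array([-u[1],u[0]])
  a=(w[...,:2]-c)@u;b=(w[...,:2]-c)@v
  m=(abs(a)<77)&(abs(b)<25)&(w[...,2]>9)&(w[...,2]<60);P=w[m]
  if m.sum()>20:print(n,'along',a[m].min().round(),a[m].max().round(),'across',b[m].min().round(),b[m].max().round(),'ztop',np.percentile(P[:,2],95).round(1),cv2.minAreaRect(P[:,:2].astype(np.float32)))
"
```

```text
time: 46.15
tool_pos: [618.0, 3.5, -18.3]
tcp_rot: [-2.63, 1.571, 0.347]
contact_force: [0.1, -0.1, -1.9]
grip_width: 25.4
time: 46.48
tool_pos: [618.1, 3.5, -18.2]
tcp_rot: [-2.811, 1.57, 0.165]
contact_force: [0.5, 0.1, -0.6]
grip_width: 34.9
time: 47.15
tool_pos: [619.7, 3.3, 105.1]
tcp_rot: [-3.078, 1.565, -0.101]
contact_force: [1.1, 0.0, -0.4]
grip_width: 35.0
time: 47.82
tool_pos: [447.9, 31.9, 125.9]
tcp_rot: [0.021, 1.568, 2.998]
contact_force: [0.6, 1.0, 0.2]
grip_width: 35.0
[447.91154887  31.91315499 125.92813258] 35.02280200666943
side along -63.0 61.0 across -15.0 10.0 ztop 29.7 ((637.672607421875, -2.814128875732422), (25.211849212646484, 124.31233978271484), 80.00386810302734)
top along -71.0 66.0 across -23.0 21.0 ztop 31.1 ((637.8369750976562, -1.3141403198242188), (40.29319381713867, 137.42076110839844), 76.24143981933594)
```

View pics/f_side.png

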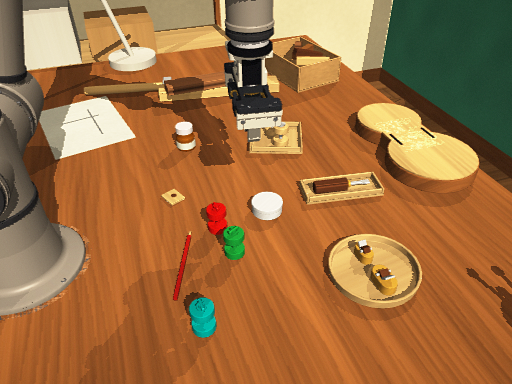

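View pics/f_c.png

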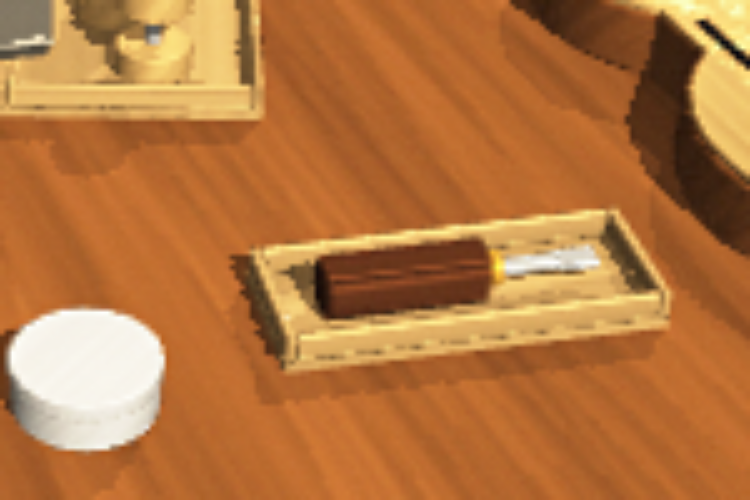

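The gouge lies in the long tray, at crop pixels (315–600, 240–320), with its top at 29.7 mm (5+24). I clear the arm and do a final check from the top.

```bash
python3 -m handwheel '[[[-1,0,1,0],[-2,0,0.5,0],[-2,0,0,0],[0,0,0,0],[0,0,0,0],[0,0,0,0],[0,0,0,0],[0,0,0,0]]]'
python3 - <<'E'
from h import *
print(bot.get_obs()['tool_pos'],bot.get_obs()['dq'].round(3))
for n in('top','side'):
  p,w=cloud(n,'pics/end_%s.png'%n)
  for k,(c,zr,r) in {'A':((583,215.5),(46,60),24),'B':((583,275.5),(46,60),24),'large':((582,-260),(12,27),31),'small':((582,-193),(12,27),26),'jar':((360,285),(50,70),30),'tin':((465,-8),(18,32),40)}.items():
    m=(np.hypot(w[...,0]-c[0],w[...,1]-c[1])<r)&(w[...,2]>zr[0])&(w[...,2]<zr[1])
    if k in('large','small'): m&=np.hypot(w[...,0]-582.7,w[...,1]+228)<67
    if m.sum()>15:
      rc=cv2.minAreaRect(w[m][:,:2].astype(np.float32));print(n,k,np.round(rc[0],1),np.round(rc[1],1),'zmax',np.percentile(w[m][:,2],95).round(1))
E
```

```text
time: 48.58
tool_pos: [435.2, 33.8, 175.6]
tcp_rot: [0.028, 1.569, 3.005]
contact_force: [0.6, 0.1, -0.3]
grip_width: 35.0
[435.24615762  33.8489245  175.6127022 ] [-0.    -0.006 -0.    -0.001  0.002  0.   ]
top A [583.3 215. ] [35.8 36.1] zmax 59.2
top B [582.5 274.2] [36.2 35.2] zmax 59.1
top large [ 582.5 -258.9] [29.1 52. ] zmax 26.1
top small [ 582.5 -192.5] [23.3 39.5] zmax 25.9
top jar [360.2 287.9] [40.9 39.9] zmax 64.6
side A [579.3 210.8] [31.2 37.4] zmax 58.3
side B [580.6 271.1] [33.6 35.7] zmax 58.6
side large [ 580.4 -259.2] [30.8 53.8] zmax 25.8
side small [ 580.3 -194.3] [40.5 25. ] zmax 26.4
side jar [357.7 286.2] [38.5 40.9] zmax 62.6
side tin [463.8  -9.3] [62.5 61.2] zmax 27.0
```

View pics/end_top.png

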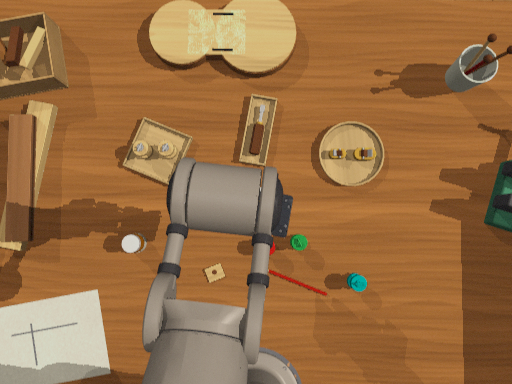

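The top view shows both clamps in the square tray (142,150) and (167,149), both planes in the dish (337,154) and (364,154), and the gouge in the long tray (258,128). The jar has not moved, and the tin reads unchanged from the side. I hand the job in.

```bash
python3 -c "
from plant import bot
print(bot.close_job())"
```

```text
the job is handed in; nothing more can be done
None
```

The job is done in the order asked and handed in at about 49 s. Both spool clamps stand upright in the square tray, both finger planes sit sole-down in the round dish, and the gouge lies lengthwise in the long tray.

**Last checks:**
- **Clamps:** they stand 29–30 mm either side of the tray centre. Their discs and nuts are at the right height for standing on the floor.
- **Planes:** their body tops are at about 24–26 mm, so they rest on the dish floor with clear space between them.
- **Gouge:** it lies within the tray's length and width with its top at 29.7 mm, so it rests on the floor.
- **Jar and tin:** the jar did not move in either view. The arm hid the tin from the top camera at the end, but the side view shows it unmoved.

**Where readings disagreed:**
- **Finger tips:** the real tips are about 33 mm short of the reported tool point. My first close on clamp A therefore shut on air around the wing nut, so I measured the offset in the images and corrected for it. The clamp had not moved.
- **Cameras:** the top and side cameras mostly differ by about 2–3 mm. For the clamps in the tray they differ by up to about 6 mm, because the side view sees them only partly. All placings are still well inside their trays.

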